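# Make up two gift boxes of chocolates

## Robot

A 6-joint arm with a two-finger parallel gripper is mounted at the origin on the work surface. World frame = base frame: x ahead of the robot, y to its left, z up, the work surface at z = 0. Lengths are in m, angles in degrees, forces in N, time in s.
With the tool pointing down it reaches from about 0.35 to 0.875 m from the base axis. Payload 4.2 kg.
Tool frame: the origin (TCP) lies between the finger pads; the fingertips stand 14 mm ahead of it and the grasp point (between the pads) lies 5 mm behind it; x points along the fingers, y is the direction in which the jaws open and shut, and the axes are right-handed (so a half turn about x gives the same grasp; the last joint's range is limited). The gripper opens to 87 mm and grips with 3 to 60 N. Pads are 19 mm wide; open, the fingers measure 117 mm over their backs; the gripper's body (75 mm by 190 mm) begins 51 mm behind the grasp point.
Start: joints at [78.931, 22.042, 0.453, 0, -68.411, -14.817], TCP at [0.273, 0.562, 0.237] pointing down, gripper open.
Joint ranges: [-179.83, 179.83], [-69.29, 118.12], [-61.27, 80.66], [-181.25, 117.63], [-171.15, -9.14], [-177.46, 177.46]. Speed limits (degrees/s): [159.86, 159.86, 180, 180, 180, 180].

## Interface

Orientations are given as a 3x3 rotation matrix whose columns are the frame's x, y, z axes.
In Python, from station import r, imaging, job gives the robot as it stands. The module is installed in compiled form; this text tells all that it offers.
- The arm moves only by the tool apply_moves, never from a script. Its arguments are lists of equal length, an entry for each row: "xyz": the shift along the tool's x, y, z in m, a list of three; "twist": the turn about the tool's x in degrees; "claw": the opening, from 0 (shut) to 1 (fully open). A call has 1 to 12 rows; each row shifts and turns the pose as measured when the row begins, along the tool's axes as they then stand; what a row does not reach is not made up. A row lasts 1/10 s, in which the tool goes at most 50 mm and 8.59 degrees, less where a joint would pass 70% of its speed; a pose out of reach is approached as far as the arm can. A call is refused whole if a number of a shift passes 0.05 or a number of a turn 8.59, either way. A call with a gripper value outside its range is refused whole. The fingers move at their own pace and stop on an object; the grip force is fixed at half the most. Time passes only in rows, so rows that do not move let the fingers close. It gives the time, the measured TCP pose, the force and the opening at its end, in the units of the state.
- r.sense(): the state, without advancing time (a new reading comes with each control period).
- imaging.capture(name): name is "scene" or "top" or "wrist"; returns a dict with "pixels" (400x640x3 uint8, red, green, blue), "mtx" (3x3 intrinsics, pixels), "distortion" ([k1, k2, p1, p2, k3] as OpenCV has them; the pictures are not rectified), "view" (4x4, takes a point from world to camera coordinates). Camera axes: x right, y down, z forward; pixel columns grow to the right and rows downward; lengths in m; the calibration is good to about 2 mm. A picture is of the moment at which its call begins. There is no depth.
- job.finish_job(): hands the job in, once; it reports no verdict.
Trained networks look in a picture, given as the dict that the camera call returned (one of the last four; its "shot" number tells which), for a name from the list of things; names that differ only in an ending like _2 or _b are one class to them, and where a whole thing is asked for, a point or a joint stands for the part that bears it (a point fixed in the world has none). Each returns a list of dicts, best first, with "p" (0 to 1); they miss things now and then, are a little off and sometimes report something else, mostly with a low value. They report only what shows in the picture. A call takes as long as a camera call. They do not tell look-alikes from the thing itself.
- imaging.regions_of(query, picture): "mask" (400x640 bool, what is visible of it) and "centre" ([column, row] in pixels, amid what is visible of it).
The state is a dict: "time_s": time; "joints": joint angles; "joint_velocities": joint speeds; "effort": joint torques, N m; "tcp_pos": TCP position; "ee_rot": TCP orientation; "wrist_force": force on the tool from outside, world axes, zero at the start; "moment": the same for the moment, N m; "gripper_width": opening from 0.0 (shut) to 1.0 (fully open).
Only numpy, scipy, OpenCV 4.12 (cv2) and the standard library are available. Lean on these libraries where they do the work, as an engineer would, in place of code of your own. Each camera call takes 0.05 s, during which the arm holds its last target.

## Task

Make up two gift boxes from the chocolates on the white platter. Into the teal box go the gold-topped hexagon and the orange-striped hexagon, packed side by side in the large compartment with one flat side of each pressed squarely against the other's, and the white chocolate in the small compartment; into the brown kraft box go the green one and the pink-striped one, one in each compartment, whichever way round. Set every chocolate down flat and right way up without dropping it, let go of it, and leave the other three chocolates where they are on the platter.

Things in the scene. Friction and masses are not known exactly. Their poses are not given: they have to be found in the camera images.
- hex_gold: hexagonal chocolate, dark with the whole top brushed gold; 34 mm across flats, 39 mm across corners, 23 mm high, 28 g. Origin: centre of underside, z up; its y axis passes through the middle of a flat side. One of eight on the platter in two rows of four: rows run roughly along world y, 68 mm pitch, rows 58 mm apart; a side face looks along the row within 0.2 rad
- hex_orange: hexagonal chocolate, dark with orange and cream stripes on top; 34 mm across flats, 39 mm across corners, 23 mm high, 28 g. Origin: centre of underside, z up; its y axis passes through the middle of a flat side. One of eight on the platter in two rows of four: rows run roughly along world y, 68 mm pitch, rows 58 mm apart; a side face looks along the row within 0.2 rad
- sq_white: square chocolate, ivory white all over with a small dark-red petal on top; 32 x 32 mm, 23 mm high, 28 g. Origin: centre of underside, z up; x and y square to its sides. One of eight on the platter in two rows of four: rows run roughly along world y, 68 mm pitch, rows 58 mm apart; a side face looks along the row within 0.2 rad
- sq_green: square chocolate, dark with a woven green top; 32 x 32 mm, 23 mm high, 28 g. Origin: centre of underside, z up; x and y square to its sides. One of eight on the platter in two rows of four: rows run roughly along world y, 68 mm pitch, rows 58 mm apart; a side face looks along the row within 0.2 rad
- sq_pink: square chocolate, milk-brown with pink and red stripes on top; 32 x 32 mm, 23 mm high, 28 g. Origin: centre of underside, z up; x and y square to its sides. One of eight on the platter in two rows of four: rows run roughly along world y, 68 mm pitch, rows 58 mm apart; a side face looks along the row within 0.2 rad
- hex_flakes: hexagonal chocolate, plain dark with a few red-orange flakes on top; 34 mm across flats, 39 mm across corners, 23 mm high, 28 g. Origin: centre of underside, z up; its y axis passes through the middle of a flat side, on the same platter. Not ordered: stays on the platter.
- sq_hazel: square chocolate, milk-brown with a round pale hazelnut half on top (8 mm proud); 32 x 32 mm, 23 mm high, 28 g. Origin: centre of underside, z up; x and y square to its sides, on the same platter. Not ordered: stays on the platter.
- sq_nibs: square chocolate, plain dark with a few yellow-gold crumbs on top; 32 x 32 mm, 23 mm high, 28 g. Origin: centre of underside, z up; x and y square to its sides, on the same platter. Not ordered: stays on the platter.
- box_teal: open teal gift box, pale lining, loose, 150 g: 68 mm wide (x), 159 mm long (y, roughly world y), walls 15 mm high. Origin: centre of underside; walls and floor 3 mm thick, inner floor 3 mm above origin; divider 13 mm high. Compartments 62 mm wide: the large 96 mm long, centred at y = -28.5 mm; the small 54 mm long, centred at y = +49.5 mm
- box_kraft: open brown kraft gift box, cream lining, loose, 120 g: 68 mm wide (x), 117 mm long (y, roughly world y), walls 15 mm high. Origin: centre of underside; walls and floor 3 mm thick, inner floor 3 mm above origin; divider 13 mm high. Two compartments 62 mm wide, 54 mm long, centred at y = -28.5 and +28.5 mm
Not all that is in view belongs to the job. Leave any blue or purple look-alike of the hex_orange alone.

How it is judged (in metres and radians):
At the end, for the whole second after the job is handed in: All five lie upright (0.1 rad), let go and at rest on the floors of the right compartments; the hexagons' centres under 36.5 mm apart, flats parallel within 0.14 rad and under 7 mm off square; green and pink either way round; boxes level; the other three within 30 mm of their starts (y of hex_gold in the frame of box_teal between -0.062 and 0.005 m and x of hex_gold in the frame of box_teal between -0.018 and 0.018 m and z of hex_gold in the frame of box_teal between 0.001 and 0.006 m and y of hex_orange in the frame of box_teal between -0.062 and 0.005 m and x of hex_orange in the frame of box_teal between -0.018 and 0.018 m and z of hex_orange in the frame of box_teal between 0.001 and 0.006 m and horizontal distance between hex_gold and hex_orange below 0.0365 m and (angle between the y axis of hex_gold and the y axis of hex_orange, either way round below 0.14 rad or angle between the y axis of hex_gold and the y axis of hex_orange, either way round between 0.907 and 1.187 rad) and (x of hex_orange in the frame of hex_gold between -0.007 and 0.007 m or x of hex_orange in the frame of hex_gold above 0.0265 m or x of hex_orange in the frame of hex_gold below -0.0265 m) and y of sq_white in the frame of box_teal between 0.033 and 0.066 m and x of sq_white in the frame of box_teal between -0.018 and 0.018 m and z of sq_white in the frame of box_teal between 0.001 and 0.006 m and ((y of sq_green in the frame of box_kraft between -0.045 and -0.012 m and x of sq_green in the frame of box_kraft between -0.018 and 0.018 m and z of sq_green in the frame of box_kraft between 0.001 and 0.006 m and y of sq_pink in the frame of box_kraft between 0.012 and 0.045 m and x of sq_pink in the frame of box_kraft between -0.018 and 0.018 m and z of sq_pink in the frame of box_kraft between 0.001 and 0.006 m) or (y of sq_pink in the frame of box_kraft between -0.045 and -0.012 m and x of sq_pink in the frame of box_kraft between -0.018 and 0.018 m and z of sq_pink in the frame of box_kraft between 0.001 and 0.006 m and y of sq_green in the frame of box_kraft between 0.012 and 0.045 m and x of sq_green in the frame of box_kraft between -0.018 and 0.018 m and z of sq_green in the frame of box_kraft between 0.001 and 0.006 m)) and angle between each of hex_gold, hex_orange, sq_white, sq_green, sq_pink, box_teal, box_kraft's own z axis and vertical below 0.1 rad and linear speed of each of hex_gold, hex_orange, sq_white, sq_green, sq_pink, box_teal, box_kraft below 0.02 m/s and distance of each of hex_flakes, sq_hazel, sq_nibs from where it was at the start of the episode below 0.03 m); the robot touches nothing.
It fails at once if one of the chocolates that were not ordered is taken or knocked more than 30 mm away (distance of any of hex_flakes, sq_hazel, sq_nibs from where it was at the start of the episode above 0.03 m).
It fails at once if an ordered chocolate is dropped from more than about 25 mm (falls free faster than 0.7 m/s) ((linear speed of hex_gold above 0.7 m/s and contact force between the fingers and hex_gold below 0.01 N) or (linear speed of hex_orange above 0.7 m/s and contact force between the fingers and hex_orange below 0.01 N) or (linear speed of sq_white above 0.7 m/s and contact force between the fingers and sq_white below 0.01 N) or (linear speed of sq_green above 0.7 m/s and contact force between the fingers and sq_green below 0.01 N) or (linear speed of sq_pink above 0.7 m/s and contact force between the fingers and sq_pink below 0.01 N)).
It also fails if it takes over 128 s, if anything falls off the work surface, if the arm or the gripper's body presses on something with over 40 N, if the wrist force passes 120 N, or if a joint passes its speed limit or range.

## Working session

There is one attempt and no reset: what is moved stays moved. The work goes in short steps, Python scripts to look and compute and a tool call to move; the robot and the scene stay as the last step left them, time stands still between calls to the robot, and variables do not carry over. Pictures are saved under pics/ and viewed, and the job is handed in when it is done.

Besides the shell and the picture viewer there is one more tool, called after "Call:" by a JSON object that holds its "api" and its "payload". apply_moves: Moves the arm, as the interface text tells. Its arguments: {"type":"object","properties":{"xyz":{"type":"array","items":{"type":"array","items":{"type":"number"}}},"twist":{"type":"array","items":{"type":"number"}},"claw":{"type":"array","items":{"type":"number"}}},"required":["xyz","twist","claw"]}

```bash
mkdir -p pics
python3 - <<'E'
from station import r, imaging, job
import cv2
s=r.sense()
print({k:s[k] for k in ['time_s','joints','tcp_pos','ee_rot','wrist_force','gripper_width']})
for n in ['top','scene']:
    c=imaging.capture(n); cv2.imwrite(f'pics/{n}0.png',c['pixels'][:,:,::-1]); print(n,c['mtx'],c['distortion'],c['view'])
E
```

```text
{'time_s': 0.0, 'joints': array([ 7.89317434e+01,  2.20932780e+01,  3.78819244e-01, -3.02635375e-02,
       -6.84107050e+01, -1.48136428e+01]), 'tcp_pos': array([0.27257742, 0.56178709, 0.23542319]), 'ee_rot': array([[-9.01377897e-04, -4.36691905e-01, -8.99610675e-01],
       [-2.04954858e-03, -8.99608345e-01,  4.36692828e-01],
       [-9.99997493e-01,  2.23742105e-03, -8.41341984e-05]]), 'wrist_force': array([-0.66795715, -0.71857749, -0.89439008]), 'gripper_width': 1.0034636001473385}
top [[442.78297584   0.         320.29289485]
 [  0.         442.78297584 196.64699894]
 [  0.           0.           1.        ]] [-0.06050778  0.          0.          0.          0.        ] [[ 0.01179962 -0.99992017  0.00451919 -0.01442916]
 [-0.99576041 -0.01216262 -0.09117717  0.58962229]
 [ 0.09122486 -0.00342417 -0.99582443  0.81507744]
 [ 0.          0.          0.          1.        ]]
scene [[460.32266638   0.         325.44847612]
 [  0.         460.32266638 203.22190881]
 [  0.           0.           1.        ]] [0.02742016 0.         0.         0.         0.        ] [[-4.71292756e-02  9.98888533e-01 -7.28194522e-04  4.30548557e-02]
 [ 6.16483553e-01  2.85131338e-02 -7.86851339e-01 -3.49503861e-01]
 [-7.85956017e-01 -3.75326535e-02 -6.17142155e-01  1.57254651e+00]
 [ 0.00000000e+00  0.00000000e+00  0.00000000e+00  1.00000000e+00]]
```

View pics/top0.png

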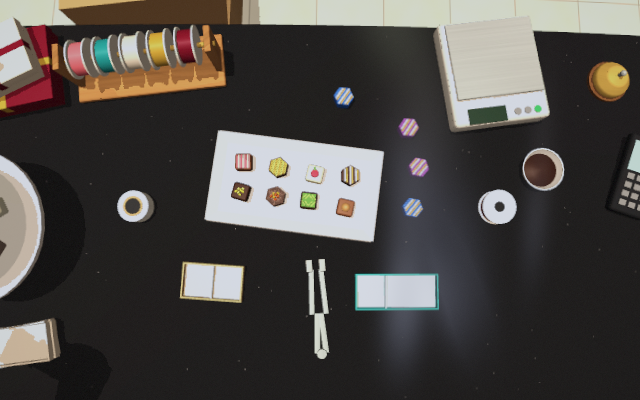

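View pics/scene0.png

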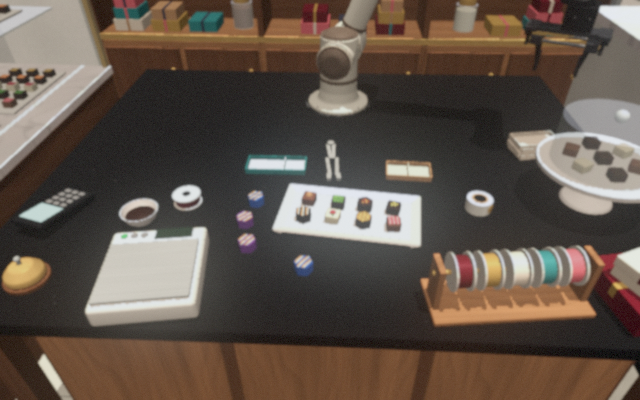

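```bash
cat > h.py <<'E'
import numpy as np, cv2, time
from scipy.optimize import minimize
def proj(P,c):
    V=c['view']; 
    p,_=cv2.projectPoints(np.asarray(P,float).reshape(-1,3),cv2.Rodrigues(V[:3,:3])[0],V[:3,3],c['mtx'],np.array(c['distortion'],float))
    return p.reshape(-1,2)
def back(uv,z,c):
    n=cv2.undistortPoints(np.asarray(uv,float).reshape(-1,1,2),c['mtx'],np.array(c['distortion'],float)).reshape(-1,2)
    R=c['view'][:3,:3];t=c['view'][:3,3];o=-R.T@t
    d=np.c_[n,np.ones(len(n))]@R
    return o+d*((z-o[2])/d[:,2])[:,None]
def poly(kind):
    if kind=='hex':
        a=np.radians(np.arange(6)*60); R=.034/np.sqrt(3); return np.c_[R*np.cos(a),R*np.sin(a)]   # y axis through flat
    if kind=='sq': return np.array([[1,1],[-1,1],[-1,-1],[1,-1]])*.016
    w,l=kind; return np.array([[1,1],[-1,1],[-1,-1],[1,-1]])*np.array([w,l])/2
def prism(kind,x,y,th,z0,h):
    p=poly(kind);c,s=np.cos(th),np.sin(th);q=p@np.array([[c,s],[-s,c]])+[x,y]
    return np.r_[np.c_[q,np.full(len(q),z0)],np.c_[q,np.full(len(q),z0+h)]]
S=16
def sil(kind,v,h,c,shape):
    uv=proj(prism(kind,*v,h),c)
    H=cv2.convexHull(uv.astype(np.float32)).reshape(-1,2)
    return H
def fitmasks(kind,h,items,x0,z=None):
    """items: (mask,cam). fit x,y,th(,z) maximizing soft IoU on 4x upsampled ROI"""
    data=[]
    for m,c in items:
        ys,xs=np.nonzero(m);a,b=max(xs.min()-6,0),max(ys.min()-6,0);e,f=xs.max()+7,ys.max()+7
        roi=cv2.resize(m[b:f,a:e].astype(np.float32),None,fx=4,fy=4,interpolation=cv2.INTER_LINEAR)
        data.append((roi,c,a,b))
    def cost(p):
        v=[p[0],p[1],p[2],p[3] if z is None else z]; tot=0
        for roi,c,a,b in data:
            H=sil(kind,v,h,c,None); H=((H-[a,b]+.5)*4-.5)
            im=np.zeros(roi.shape,np.uint8); cv2.fillPoly(im,[np.round(H*16).astype(np.int32)],255,cv2.LINE_AA,4)
            im=im/255.; tot+=1-np.minimum(im,roi).sum()/np.maximum(im,roi).sum()
        return tot
    best=None
    for dth in (-.2,0,.2):
        p0=[x0[0],x0[1],x0[2]+dth]+([x0[3]] if z is None else [])
        n=len(p0);st=np.array([.004,.004,.15,.004])[:n]
        sx=np.vstack([p0]+[np.array(p0)+st*np.eye(n)[i] for i in range(n)])
        q=minimize(cost,p0,method='Nelder-Mead',options=dict(initial_simplex=sx,xatol=1e-5,fatol=1e-5,maxiter=400))
        if best is None or q.fun<best.fun: best=q
    return best.x,best.fun
E
python3 - <<'E'
from station import r, imaging, job
from h import *
import pickle
names=['hex_gold','hex_orange','sq_white','sq_green','sq_pink','hex_flakes','sq_hazel','sq_nibs','box_teal','box_kraft']
t=imaging.capture('top'); s=imaging.capture('scene');w=imaging.capture('wrist')
cv2.imwrite('pics/wrist0.png',w['pixels'][:,:,::-1])
D={}
for n in names:
    for k,c in (('t',t),('s',s)):
        D[n,k]=imaging.regions_of(n,c)
        print(n,k,[(round(q['p'],2),np.round(q['centre'],1),int(q['mask'].sum())) for q in D[n,k][:6]])
pickle.dump((t,s,D),open('d0.pkl','wb'))
print(r.sense()['time_s'])
E
```

```text
hex_gold t [(0.66, array([276.5, 164.1]), 326)]
hex_gold s [(0.83, array([361.7, 221.9]), 246), (0.25, array([391.9, 221.8]), 213)]
hex_orange t [(0.78, array([341.3,  95.8]), 293), (0.74, array([412.5, 206.6]), 305), (0.71, array([419.2, 166.7]), 297), (0.55, array([350.7, 173.1]), 272)]
hex_orange s [(0.85, array([246.2, 243.2]), 285), (0.8, array([303.8, 216.9]), 263), (0.76, array([256.8, 197.4]), 215), (0.76, array([300.1, 266.7]), 307), (0.64, array([244.8, 222.7]), 237)]
sq_white t [(0.54, array([317.9, 171.6]), 271)]
sq_white s [(0.66, array([334.9, 214.5]), 245)]
sq_green t [(0.86, array([309.6, 196.1]), 250)]
sq_green s [(0.73, array([341.5, 202.4]), 160)]
sq_pink t [(0.83, array([243.2, 163.8]), 344)]
sq_pink s [(0.54, array([390.2, 223.2]), 220)]
hex_flakes t [(0.62, array([271.8, 194.7]), 283)]
hex_flakes s [(0.74, array([362.3, 206.6]), 206), (0.41, array([394.4, 223.4]), 236)]
sq_hazel t [(0.74, array([345. , 208.2]), 284)]
sq_hazel s [(0.51, array([313.1, 199.3]), 195)]
sq_nibs t []
sq_nibs s [(0.77, array([392.1, 207.2]), 196)]
box_teal t [(0.6, array([395. , 292.2]), 2958)]
box_teal s [(0.94, array([276.1, 166. ]), 1048)]
box_kraft t [(0.75, array([214.5, 282.7]), 2222)]
box_kraft s [(0.31, array([358.7, 219. ]), 237)]
1.25
```

View pics/wrist0.png

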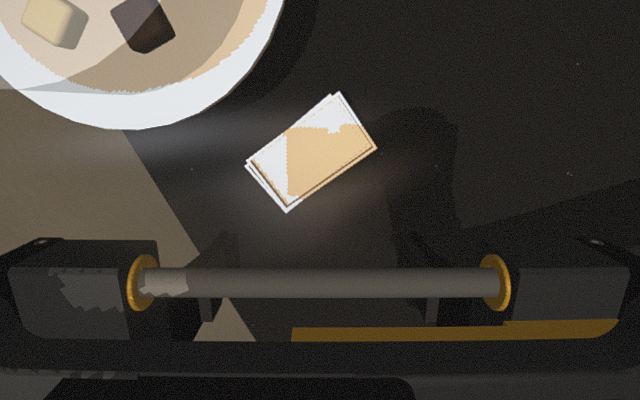

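Run:
```python
import pickle
from h import *
t,s,D=pickle.load(open('d0.pkl','rb'))
im=t['pixels']; g=cv2.cvtColor(im,cv2.COLOR_RGB2GRAY)
# platter
m=(g>150).astype(np.uint8); n,l,st,ce=cv2.connectedComponentsWithStats(m)
for i in range(1,n):
    if st[i,4]>300: print(i,st[i],ce[i])
# boxes: grey>60 around
def box(roi,thr,kind,x0):
    a,b,e,f=roi; mm=np.zeros_like(g,bool); sub=im[b:f,a:e].max(2)>thr
    n,l,st,ce=cv2.connectedComponentsWithStats(sub.astype(np.uint8)); k=1+np.argmax(st[1:,4]); 
    mm[b:f,a:e]=l==k; print(st[k],cv2.minAreaRect(np.argwhere(mm)[:,::-1].astype(np.float32)))
    u=np.argwhere(mm)[:,::-1].mean(0); p=back(u,.015,t)[0]; print(p)
    print(fitmasks(kind,.015,[(mm,t)],[p[0],p[1],x0],z=0))
box((345,262,450,320),85,(.068,.159),0)
box((172,255,252,310),85,(.068,.117),-.07)
for n,u in dict(pink=(244,162),gold=(278,167),white=(315,173),orange=(350,175),nibs=(241,191),flakes=(276,197),green=(309,200),hazel=(345,207)).items():
    print(n,back(u,.03,t)[0].round(4))
big=cv2.resize(im[125:245,200:390],None,fx=4,fy=4,interpolation=cv2.INTER_CUBIC); cv2.imwrite('pics/pl.png',big[:,:,::-1])
```

```text
1 [   0    0  138   49 2342] [36.8941076  14.49615713]
3 [  250     0   390   128 19308] [472.42044748  38.72907603]
7 [149  29  20  34 356] [157.66573034  44.29494382]
9 [121  32  21  34 457] [130.28446389  49.92778993]
20 [  0  46  32  38 787] [13.7064803  63.85006353]
24 [598  65  31  26 594] [611.89057239  77.39057239]
25 [  80   67  144   33 1231] [150.35337124  87.08773355]
37 [  205   130   179   112 13777] [295.00812949 185.06002758]
39 [523 148  41  42 503] [548.64413519 167.22266402]
41 [   0  156   42  141 4027] [ 17.3138813  225.17059846]
49 [117 190  32  32 570] [132.75789474 205.66491228]
51 [478 190  39  34 925] [497.43135135 206.50702703]
65 [315 259  14 100 728] [321.23626374 316.69230769]
67 [ 180  263   63   39 2050] [212.33317073 281.73512195]
68 [ 356  274   80   35 2619] [394.92058037 290.26689576]
69 [   0  321   49   47 1782] [ 23.46464646 343.86195286]
[  10    5   84   53 3290] ((396.5, 293.0), (52.0, 83.0), 90.0)
[ 0.41012556 -0.15531466  0.015     ]
(array([ 0.41076323, -0.15538814,  0.01951191]), np.float64(0.06418636359160224))
[   8    6   64   42 2312] ((211.5504913330078, 281.8185729980469), (62.236900329589844, 37.37907409667969), 4.236394882202148)
[0.42542451 0.19760994 0.015     ]
(array([ 0.42495396,  0.19929426, -0.05278261]), np.float64(0.03123180525581737))
pink [0.6542 0.1392 0.03  ]
gold [0.6453 0.074  0.03  ]
white [0.6346 0.0033 0.03  ]
orange [ 0.6316 -0.0634  0.03  ]
nibs [0.5984 0.1434 0.03  ]
flakes [0.5878 0.0766 0.03  ]
green [0.5828 0.014  0.03  ]
hazel [ 0.5704 -0.0543  0.03  ]
```

View pics/pl.png

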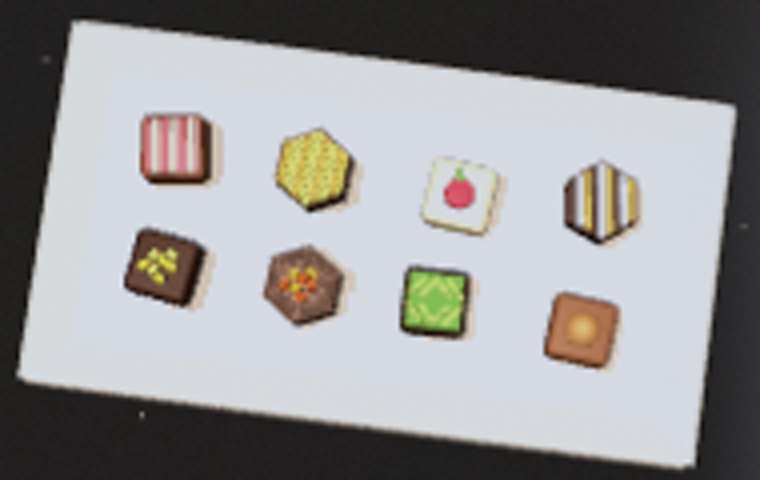

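```bash
cat >> h.py <<'E'
def yaw(R): return np.degrees(np.arctan2(R[1,1],R[0,1]))
def plan(st,target,phi,vmax=.048,wmax=8.5,n=None):
    """rows for straight move with pure-yaw tool (pointing down)"""
    p=np.array(st['tcp_pos']);f0=yaw(st['ee_rot']);d=np.array(target)-p
    df=(phi-f0+180)%360-180
    n=n or int(max(np.ceil(np.linalg.norm(d)/vmax),np.ceil(abs(df)/wmax),1))
    xyz=[];tw=[]
    for i in range(n):
        f=np.radians(f0+df*i/n); y=np.array([np.cos(f),np.sin(f),0]);x=np.array([0,0,-1.]);z=np.cross(x,y)
        s=d/n; xyz.append([round(float(s@a),4) for a in (x,y,z)]); tw.append(round(-df/n,2))
    print(n,'from',p.round(4),round(f0,2)); print('xyz',xyz);print('tw',tw)
E
python3 - <<'E'
from station import r, imaging, job
from h import *
w=imaging.capture('wrist');s=r.sense();V=w['view'];o=-V[:3,:3].T@V[:3,3]
print('cam in tool',s['ee_rot'].T@(o-s['tcp_pos']), s['ee_rot'].T@V[:3,:3].T, w['mtx'])
g=back([[320,150],[0,0],[640,0],[0,220],[640,220]],0.03,w); print((g-s['tcp_pos'])@s['ee_rot'])
plan(s,[.52,.04,.30],-90)
E
```

```text
cam in tool [-0.14764594 -0.00050243 -0.07478671] [[ 4.35191031e-04 -2.73582538e-01  9.61848432e-01]
 [ 9.99999639e-01  8.21143128e-04 -2.18891508e-04]
 [-7.29930336e-04  9.61848180e-01  2.73582796e-01]] [[324.18155378   0.         318.31690914]
 [  0.         324.18155378 198.75972554]
 [  0.           0.           1.        ]]
[[ 0.20655056  0.00121137 -0.02930408]
 [ 0.2065476  -0.32217896 -0.18244071]
 [ 0.20656034  0.32410346 -0.18298623]
 [ 0.20654118 -0.38256749  0.05278337]
 [ 0.20655631  0.38545227  0.05213012]]
13 from [0.2728 0.5623 0.2365] -115.89
xyz [[-0.0049, 0.0278, -0.0346], [-0.0049, 0.029, -0.0337], [-0.0049, 0.0302, -0.0326], [-0.0049, 0.0313, -0.0316], [-0.0049, 0.0324, -0.0305], [-0.0049, 0.0334, -0.0293], [-0.0049, 0.0344, -0.0281], [-0.0049, 0.0354, -0.0269], [-0.0049, 0.0363, -0.0257], [-0.0049, 0.0372, -0.0244], [-0.0049, 0.038, -0.0231], [-0.0049, 0.0388, -0.0218], [-0.0049, 0.0395, -0.0204]]
tw [np.float64(-1.99), np.float64(-1.99), np.float64(-1.99), np.float64(-1.99), np.float64(-1.99), np.float64(-1.99), np.float64(-1.99), np.float64(-1.99), np.float64(-1.99), np.float64(-1.99), np.float64(-1.99), np.float64(-1.99), np.float64(-1.99)]
```

Call:
{"api": "apply_moves", "payload": {"xyz": [[0.003, 0.028, -0.036], [0.003, 0.029, -0.035], [0.003, 0.03, -0.034], [0.003, 0.031, -0.033], [0.003, 0.032, -0.032], [0.003, 0.033, -0.031], [0.003, 0.034, -0.03], [0.003, 0.035, -0.029], [0.003, 0.036, -0.028], [0.003, 0.037, -0.027], [0.003, 0.038, -0.026], [0.003, 0.039, -0.025]], "twist": [-2, -2, -2, -2, -2, -2, -2, -2, -2, -2, -2, -2], "claw": [1, 1, 1, 1, 1, 1, 1, 1, 1, 1, 1, 1]}}

```text
time_s: 2.5
tcp_pos: [0.5378, 0.0683, 0.2008]
ee_rot: [[0.007, -0.002, -1.0], [0.006, -1.0, 0.002], [-1.0, -0.006, -0.007]]
wrist_force: [1.1, -0.0, -0.3]
gripper_width: 0.999
```

Call:
{"api": "apply_moves", "payload": {"xyz": [[0.015, 0.014, -0.008], [0.015, 0.014, -0.008], [0, 0, 0]], "twist": [0, 0, 0], "claw": [0.6, 0.6, 0.6]}}

```text
time_s: 2.8
tcp_pos: [0.557, 0.0339, 0.1699]
ee_rot: [[0.009, -0.01, -1.0], [0.006, -1.0, 0.01], [-1.0, -0.006, -0.009]]
wrist_force: [-0.2, -1.2, 0.1]
gripper_width: 0.809
```

Run:
```python
from station import r, imaging, job
from h import *
import pickle
w=imaging.capture('wrist');s=r.sense();print(s['tcp_pos'],s['ee_rot'],s['gripper_width'])
pickle.dump((w,s),open('w1.pkl','wb')); cv2.imwrite('pics/w1.png',w['pixels'][:,:,::-1])
```

```text
[0.55724518 0.03470234 0.17104133] [[ 0.01070381 -0.00896464 -0.99990253]
 [ 0.00607266 -0.99994079  0.00902999]
 [-0.99992427 -0.00616872 -0.01064874]] 0.7675992780265415
```

View pics/w1.png

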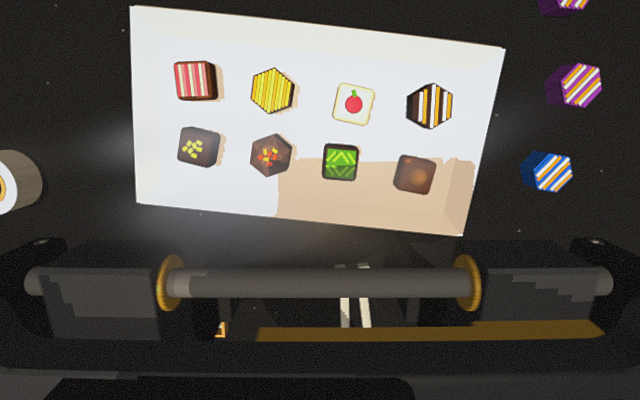

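Run:
```python
from station import r, imaging, job
from h import *
import pickle
w=imaging.capture('wrist');t,_,D=pickle.load(open('d0.pkl','rb'))
seed=dict(pink=(0.654,.139),gold=(.645,.074),white=(.6346,.0033),orange=(.6316,-.0634),nibs=(.598,.143),flakes=(.588,.077),green=(.583,.014),hazel=(.570,-.054))
full=dict(pink='sq_pink',gold='hex_gold',white='sq_white',orange='hex_orange',nibs='sq_nibs',flakes='hex_flakes',green='sq_green',hazel='sq_hazel')
out={};vis=w['pixels'].copy()
im=w['pixels']
for n,(x,y) in seed.items():
    R=imaging.regions_of(full[n],w)
    uv=proj([x,y,.03],w)[0]
    R=[q for q in R if np.hypot(*(np.array(q['centre'])-uv))<25]
    if not R: print(n,'none');continue
    m=R[0]['mask'];kind=full[n].split('_')[0]
    if kind=='sq': kind='sq'
    f,c=fitmasks(kind,.023,[(m,w)],[x,y,-.1],z=.01)
    print(n,R[0]['p'],np.round(R[0]['centre'],1),m.sum(),f.round(4),round(c,3))
    out[n]=f
    H=proj(prism(kind,*f,.01,.023),w);k=len(H)//2
    for a in (H[:k],H[k:]): cv2.polylines(vis,[np.round(a*16).astype(np.int32)],True,(0,255,0),1,cv2.LINE_AA,4)
pickle.dump((w,out),open('w2.pkl','wb'))
cv2.imwrite('pics/w2.png',cv2.resize(vis[0:240,120:520],None,fx=2,fy=2)[:,:,::-1])
```

```text
pink 0.79 [197.7  81.4] 1594 [ 0.656   0.1403 -0.0741] 0.135
gold 0.79 [273.5  92.7] 1520 [ 0.6466  0.0738 -0.1976] 0.05
white 0.84 [352.9 104.6] 1394 [ 0.6349  0.0046 -0.2609] 0.084
orange 0.75 [428.4 107.3] 1726 [ 0.633  -0.0619  0.0084] 0.033
nibs 0.55 [198.3 148.3] 1407 [ 0.5996  0.1444 -0.2023] 0.162
flakes 0.8 [272.4 152.4] 1353 [ 0.5923  0.0784 -0.2022] 0.049
green 0.66 [339.2 161. ] 1258 [ 0.5855  0.0156 -0.0645] 0.105
hazel 0.68 [413.  174.6] 1282 [ 0.5727 -0.0533 -0.3528] 0.163
```

View pics/w2.png

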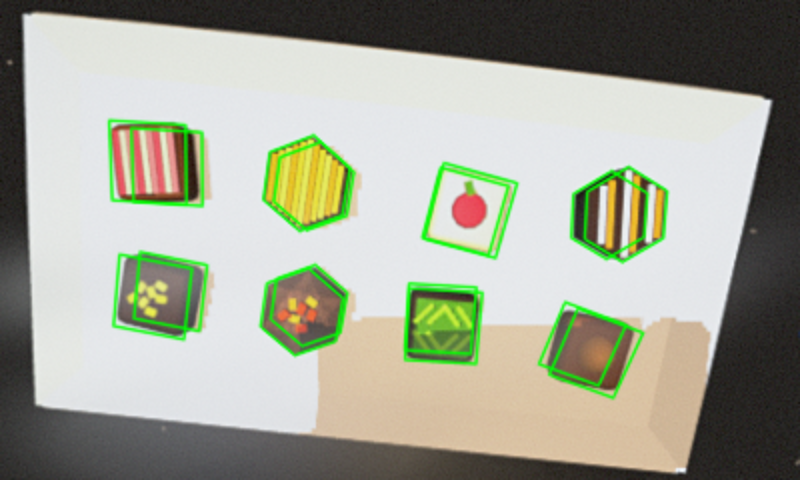

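```bash
cat >> h.py <<'E'
def rect(c,x,y,zt,half=.028,N=224,im=None):
    g=np.linspace(half,-half,N); # rows: +x up ; cols: +y left
    X,Y=np.meshgrid(g+x,g+y,indexing='ij')
    uv=proj(np.c_[X.ravel(),Y.ravel(),np.full(X.size,zt)],c).astype(np.float32).reshape(N,N,2)
    return cv2.remap(c['pixels'] if im is None else im,uv[...,0],uv[...,1],cv2.INTER_CUBIC)
def orient(p,k):
    """edge orientation mod 360/k -> yaw (deg) of normals in world"""
    g=cv2.GaussianBlur(cv2.cvtColor(p,cv2.COLOR_RGB2GRAY).astype(np.float32),(0,0),2.5)
    gx=cv2.Sobel(g,cv2.CV_32F,1,0);gy=cv2.Sobel(g,cv2.CV_32F,0,1)
    # world: x = -row, y=-col
    a=np.arctan2(-gx,-gy);m=np.hypot(gx,gy)
    N=p.shape[0];yy,xx=np.mgrid[:N,:N]-N/2;rr=np.hypot(yy,xx)/N*.056
    wgt=m*((rr>.012)&(rr<.024))*(m>np.percentile(m,60))
    s=(wgt*np.exp(1j*k*a)).sum(); return np.degrees(np.angle(s))/k, abs(s)/wgt.sum()
E
python3 - <<'E'
from h import *
import pickle
w,o=pickle.load(open('w2.pkl','rb'))
t=[]
for zp in (.005,.01):
  for n,f in o.items():
    p=rect(w,f[0],f[1],zp+.023); hx=n in('gold','orange','flakes')
    a,q=orient(p,6 if hx else 4)
    # hex normals at 90+60k relative to th
    print(zp,n,round(a,1),round(q,2),'maskth',round(np.degrees(f[2]),1))
    if zp==.005: 
        p=p.copy()
        t.append(p)
v=np.vstack([np.hstack(t[:4]),np.hstack(t[4:])])
cv2.imwrite('pics/r.png',cv2.resize(v,(800,400))[:,:,::-1])
E
```

```text
0.005 pink -0.1 0.71 maskth -4.2
0.005 gold 19.0 0.51 maskth -11.3
0.005 white -11.8 0.67 maskth -14.9
0.005 orange -28.7 0.62 maskth 0.5
0.005 nibs -13.3 0.58 maskth -11.6
0.005 flakes 18.3 0.67 maskth -11.6
0.005 green -5.6 0.62 maskth -3.7
0.005 hazel -12.1 0.67 maskth -20.2
0.01 pink -0.0 0.72 maskth -4.2
0.01 gold 19.0 0.51 maskth -11.3
0.01 white -11.8 0.68 maskth -14.9
0.01 orange -28.7 0.62 maskth 0.5
0.01 nibs -13.3 0.6 maskth -11.6
0.01 flakes 18.2 0.67 maskth -11.6
0.01 green -5.7 0.63 maskth -3.7
0.01 hazel -12.0 0.69 maskth -20.2
```

View pics/r.png

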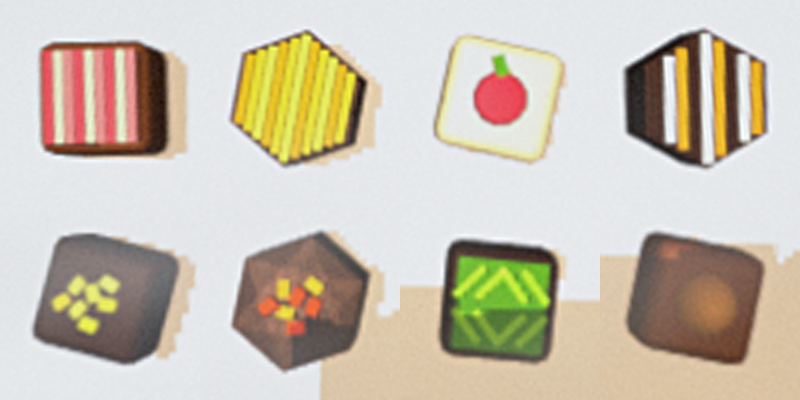

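Run:
```python
from station import imaging
from h import *
import pickle
w,o=pickle.load(open('w2.pkl','rb'));t,_,D=pickle.load(open('d0.pkl','rb'))
w=imaging.capture('wrist')
for n in('gold','orange','flakes'):
    R=[q for q in imaging.regions_of('hex_'+n,w) if np.hypot(*(np.array(q['centre'])-proj([*o[n][:2],.03],w)[0]))<25]
    if R: print(n,fitmasks('hex',.023,[(R[0]['mask'],w)],[*o[n],.008]))
# platter height by triangulation of top-face feature: use template match of rectified patches between top & wrist at various z
for n,f in o.items():
    res=[]
    for zt in np.arange(.018,.046,.002):
        a=rect(w,f[0],f[1],zt,half=.024,N=96);b=rect(t,f[0],f[1],zt,half=.034,N=136)
        a=cv2.GaussianBlur(a,(0,0),2.5)
        m=cv2.matchTemplate(b,a,cv2.TM_CCOEFF_NORMED);_,v,_,l=cv2.minMaxLoc(m)
        res.append((zt,v,(20-l[1])*.5,(20-l[0])*.5))
    print(n,[(round(float(z),3),round(v,3),dx,dy) for z,v,dx,dy in res[::3]])
```

```text
gold (array([ 0.64681443,  0.07465253, -0.19650693,  0.00628664]), np.float64(0.03319612103696046))
orange (array([ 0.63321505, -0.0637661 ,  0.02295834,  0.00478674]), np.float64(0.03160672037420331))
flakes (array([ 0.58986911,  0.0803464 , -0.19607161, -0.00677084]), np.float64(0.04299086684495801))
pink [(0.018, 0.867, -0.5, -1.0), (0.024, 0.871, -1.5, 0.0), (0.03, 0.876, -2.0, 1.0), (0.036, 0.876, -2.5, 2.0), (0.042, 0.863, -3.0, 3.5)]
gold [(0.018, 0.893, -0.5, -0.5), (0.024, 0.891, -1.5, 0.0), (0.03, 0.884, -2.0, 0.0), (0.036, 0.875, -3.0, 0.0), (0.042, 0.862, -3.5, 0.5)]
white [(0.018, 0.858, 0.0, 1.0), (0.024, 0.854, -0.5, 0.5), (0.03, 0.846, -1.5, 0.0), (0.036, 0.838, -2.5, -1.0), (0.042, 0.829, -3.0, -1.5)]
orange [(0.018, 0.768, -1.0, 2.5), (0.024, 0.784, -1.5, 1.0), (0.03, 0.796, -2.5, -0.5), (0.036, 0.8, -3.5, -2.5), (0.042, 0.801, -4.5, -4.0)]
nibs [(0.018, 0.914, 0.5, -0.5), (0.024, 0.926, -1.0, 0.5), (0.03, 0.933, -2.5, 2.0), (0.036, 0.939, -3.5, 3.0), (0.042, 0.94, -5.0, 4.0)]
flakes [(0.018, 0.91, 0.5, -0.5), (0.024, 0.913, -1.0, 0.0), (0.03, 0.912, -2.5, 0.0), (0.036, 0.91, -3.5, 0.5), (0.042, 0.906, -5.0, 1.0)]
green [(0.018, 0.875, 0.5, 0.5), (0.024, 0.871, -1.0, 0.0), (0.03, 0.862, -2.5, -0.5), (0.036, 0.847, -4.0, -1.0), (0.042, 0.827, -5.5, -1.5)]
hazel [(0.018, 0.851, 0.0, 0.5), (0.024, 0.855, -1.5, -1.0), (0.03, 0.855, -3.0, -2.5), (0.036, 0.851, -5.0, -4.0), (0.042, 0.845, -6.5, -5.5)]
```

Call:
{"api": "apply_moves", "payload": {"xyz": [[0.02, -0.003, -0.02], [0.02, -0.003, -0.02], [0.02, -0.003, -0.02], [0.02, 0, 0], [0.02, 0, 0], [0.02, 0, 0], [0.005, 0, 0], [0, 0, 0]], "twist": [0, 0, 0, 0, 0, 0, 0, 0], "claw": [0, 0, 0, 0, 0, 0, 0, 0]}}

```text
time_s: 4.3
tcp_pos: [0.6237, 0.0463, 0.045]
ee_rot: [[0.017, -0.006, -1.0], [0.007, -1.0, 0.006], [-1.0, -0.008, -0.017]]
wrist_force: [0.5, -0.7, 0.7]
gripper_width: 0.025
```

Call:
{"api": "apply_moves", "payload": {"xyz": [[0, 0.003, 0.008], [0.012, 0, 0], [0.003, 0, 0], [0, 0, 0]], "twist": [0, 0, 0, 0], "claw": [0, 0, 0, 0]}}

```text
time_s: 4.7
tcp_pos: [0.6168, 0.0436, 0.0321]
ee_rot: [[0.023, -0.005, -1.0], [0.009, -1.0, 0.005], [-1.0, -0.009, -0.023]]
wrist_force: [-0.2, -0.3, 0.1]
gripper_width: 0.006
```

Run:
```python
from station import r
for i in range(1):
    s=r.sense();print(s['tcp_pos'],s['wrist_force'],s['ee_rot'][:,0])
```

```text
[0.61681693 0.04361241 0.0320532 ] [-0.16647745 -0.25732924  0.1215724 ] [ 0.02263967  0.00884348 -0.99970458]
```

Call:
{"api": "apply_moves", "payload": {"xyz": [[0.003, 0, 0], [0.003, 0, 0]], "twist": [0, 0], "claw": [0, 0]}}

```text
time_s: 4.9
tcp_pos: [0.6177, 0.0439, 0.0268]
ee_rot: [[0.025, -0.005, -1.0], [0.009, -1.0, 0.005], [-1.0, -0.01, -0.025]]
wrist_force: [0.1, 0.6, 0.2]
gripper_width: 0.005
```

Run:
```python
from station import r
s=r.sense();print(s['tcp_pos'],s['wrist_force'],s['ee_rot'][:,0])
```

```text
[0.61772283 0.04388497 0.02677178] [0.05046423 0.61979022 0.16136158] [ 0.02484634  0.00941554 -0.99964694]
```

Call:
{"api": "apply_moves", "payload": {"xyz": [[0.003, 0, 0], [0.002, 0, 0]], "twist": [0, 0], "claw": [0, 0]}}

```text
time_s: 5.1
tcp_pos: [0.6181, 0.044, 0.0215]
ee_rot: [[0.025, -0.005, -1.0], [0.01, -1.0, 0.005], [-1.0, -0.01, -0.025]]
wrist_force: [0.6, 0.0, -0.3]
gripper_width: 0.002
```

Run:
```python
from station import r
s=r.sense();print(s['tcp_pos'],s['wrist_force'],s['ee_rot'][:,0],s['joints'])
```

```text
[0.6180727  0.04400903 0.02145383] [ 0.56366354  0.01708841 -0.32911649] [ 0.02526118  0.00954222 -0.99963534] [ 18.9954449   33.62288812 -15.11168179  -0.07175277 -39.71876516
  70.77408356]
```

Call:
{"api": "apply_moves", "payload": {"xyz": [[0.002, 0, 0]], "twist": [0], "claw": [0]}}

```text
time_s: 5.2
tcp_pos: [0.6182, 0.044, 0.0204]
ee_rot: [[0.025, -0.004, -1.0], [0.009, -1.0, 0.004], [-1.0, -0.009, -0.025]]
wrist_force: [-6.9, 1.1, 17.0]
gripper_width: 0.005
```

Call:
{"api": "apply_moves", "payload": {"xyz": [[0.002, 0, 0]], "twist": [0], "claw": [0]}}

```text
time_s: 5.3
tcp_pos: [0.6182, 0.0441, 0.0205]
ee_rot: [[0.024, -0.003, -1.0], [0.008, -1.0, 0.003], [-1.0, -0.008, -0.024]]
wrist_force: [-6.0, 0.8, 17.1]
gripper_width: 0.008
```

Call:
{"api": "apply_moves", "payload": {"xyz": [[-0.03, 0, 0], [-0.02, 0.014, 0.016], [0, 0.014, 0.016], [0, 0, 0], [0, 0, 0], [0, 0, 0], [0, 0, 0]], "twist": [0, 2.7, 2.7, 0, 0, 0, 0], "claw": [0.52, 0.52, 0.52, 0.52, 0.52, 0.52, 0.52]}}

```text
time_s: 6.0
tcp_pos: [0.5854, 0.0171, 0.0714]
ee_rot: [[0.027, -0.097, -0.995], [0.008, -0.995, 0.098], [-1.0, -0.011, -0.026]]
wrist_force: [-0.5, -0.2, 0.5]
gripper_width: 0.497
```

```bash
cat > st.py <<'E'
from station import r, imaging, job
from h import *
import sys
s=r.sense();print(s['time_s'],s['tcp_pos'].round(4),'F',s['wrist_force'].round(1),'ax',s['ee_rot'][:,0].round(4),'yaw',round(yaw(s['ee_rot']),2),'g',round(s['gripper_width'],3),s['joints'].round(1))
if len(sys.argv)>1:
    c=imaging.capture(sys.argv[1]); cv2.imwrite('pics/'+sys.argv[2]+'.png',c['pixels'][:,:,::-1])
E
python3 st.py
```

```text
6.0 [0.5854 0.0171 0.0714] F [-0.5 -0.2  0.5] ax [ 0.0268  0.008  -0.9996] yaw -95.59 g 0.497 [ 17.5  27.2 -18.    0.  -43.2  66.9]
```

Call:
{"api": "apply_moves", "payload": {"xyz": [[0.02, 0.001, 0.001], [0.017, 0, 0], [0, 0, 0], [0, 0, 0], [0, 0, 0], [0, 0, 0]], "twist": [0, 0, 0, 0, 0, 0], "claw": [0.52, 0.52, 0.2, 0.2, 0.2, 0.2]}}

```text
time_s: 6.6
tcp_pos: [0.5885, 0.0183, 0.0335]
ee_rot: [[0.029, -0.094, -0.995], [0.008, -0.996, 0.094], [-1.0, -0.011, -0.028]]
wrist_force: [0.2, -0.5, -2.0]
gripper_width: 0.363
```

```bash
python3 st.py scene s1
```

```text
6.6 [0.5885 0.0183 0.0335] F [ 0.2 -0.5 -2. ] ax [ 0.0289  0.0079 -0.9996] yaw -95.39 g 0.363 [ 17.6  30.4 -19.5   0.1 -38.4  67. ]
```

View pics/s1.png

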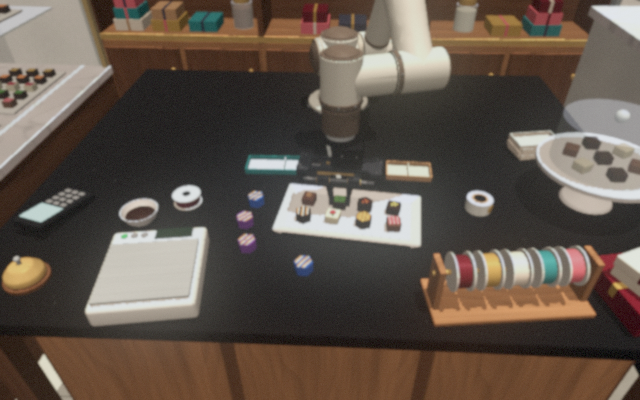

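Call:
{"api": "apply_moves", "payload": {"xyz": [[-0.03, 0, 0], [-0.04, 0, 0], [0, -0.027, 0.036], [0, -0.027, 0.036], [0, -0.027, 0.036], [0, -0.027, 0.036], [0, -0.027, 0.036], [0, 0, 0]], "twist": [0, 0, -0.5, -0.5, -0.5, -0.5, -0.5, 0], "claw": [0.2, 0.2, 0.2, 0.2, 0.2, 0.2, 0.2, 0.2]}}

```text
time_s: 7.45
tcp_pos: [0.4162, 0.1717, 0.1069]
ee_rot: [[0.041, -0.051, -0.998], [0.015, -0.999, 0.052], [-0.999, -0.017, -0.04]]
wrist_force: [0.3, -0.2, -0.5]
gripper_width: 0.368
```

```bash
python3 st.py wrist w3
```

```text
7.45 [0.4162 0.1717 0.1069] F [ 0.3 -0.2 -0.5] ax [ 0.0413  0.0153 -0.999 ] yaw -92.95 g 0.368 [ 43.9  12.7 -35.8   1.6 -39.3  41.9]
```

View pics/w3.png

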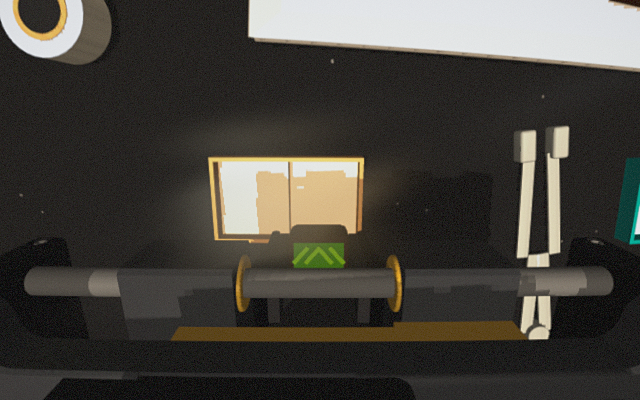

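Run:
```python
from station import imaging
from h import *
w=imaging.capture('wrist')
print(back([[209,157],[364,157],[363,236],[214,241],[290.5,161]],.015,w).round(4))
```

```text
[[0.4648 0.2537 0.015 ]
 [0.4589 0.1372 0.015 ]
 [0.3966 0.1391 0.015 ]
 [0.3976 0.2584 0.015 ]
 [0.4586 0.1922 0.015 ]]
```

Call:
{"api": "apply_moves", "payload": {"xyz": [[0.03, 0.002, -0.008], [0.03, 0.002, 0]], "twist": [0, 0], "claw": [0.2, 0.2]}}

```text
time_s: 7.75
tcp_pos: [0.4348, 0.17, 0.0511]
ee_rot: [[0.055, -0.054, -0.997], [0.025, -0.998, 0.055], [-0.998, -0.028, -0.054]]
wrist_force: [-0.8, 0.2, -0.8]
gripper_width: 0.364
```

Call:
{"api": "apply_moves", "payload": {"xyz": [[0.01, 0, 0], [0, 0, 0]], "twist": [0, 0], "claw": [0.2, 0.2]}}

```text
time_s: 7.95
tcp_pos: [0.4361, 0.1672, 0.0379]
ee_rot: [[0.051, -0.059, -0.997], [0.021, -0.998, 0.06], [-0.998, -0.024, -0.049]]
wrist_force: [0.4, -0.8, 0.3]
gripper_width: 0.361
```

```bash
python3 st.py
```

```text
7.95 [0.4361 0.1672 0.0379] F [ 0.4 -0.8  0.3] ax [ 0.0508  0.0213 -0.9985] yaw -93.4 g 0.361 [ 41.7  20.7 -38.4   2.2 -27.9  43. ]
```

Call:
{"api": "apply_moves", "payload": {"xyz": [[0, 0, 0.005], [0.003, 0, 0.004], [0, 0, 0]], "twist": [0, 0, 0], "claw": [0.2, 0.2, 0.2]}}

```text
time_s: 8.25
tcp_pos: [0.4287, 0.167, 0.0354]
ee_rot: [[0.053, -0.063, -0.997], [0.023, -0.998, 0.065], [-0.998, -0.026, -0.051]]
wrist_force: [-0.4, -0.8, -0.2]
gripper_width: 0.363
```

Call:
{"api": "apply_moves", "payload": {"xyz": [[0.002, 0, 0]], "twist": [0], "claw": [0.2]}}

```text
time_s: 8.35
tcp_pos: [0.4293, 0.1674, 0.0341]
ee_rot: [[0.054, -0.063, -0.997], [0.024, -0.998, 0.064], [-0.998, -0.027, -0.053]]
wrist_force: [0.3, 0.3, 0.5]
gripper_width: 0.365
```

```bash
python3 st.py
```

```text
8.35 [0.4293 0.1674 0.0341] F [0.3 0.3 0.5] ax [ 0.0545  0.0238 -0.9982] yaw -93.62 g 0.365 [ 42.3  20.6 -39.7   2.5 -26.4  41.9]
```

Call:
{"api": "apply_moves", "payload": {"xyz": [[0.002, 0, 0], [0.001, 0, 0]], "twist": [0, 0], "claw": [0.2, 0.2]}}

```text
time_s: 8.55
tcp_pos: [0.4297, 0.1679, 0.0316]
ee_rot: [[0.056, -0.063, -0.996], [0.025, -0.998, 0.064], [-0.998, -0.029, -0.054]]
wrist_force: [0.2, -0.2, 0.1]
gripper_width: 0.361
```

Call:
{"api": "apply_moves", "payload": {"xyz": [[0.001, 0, 0]], "twist": [0], "claw": [0.2]}}

```text
time_s: 8.65
tcp_pos: [0.4299, 0.1681, 0.0307]
ee_rot: [[0.056, -0.062, -0.996], [0.025, -0.998, 0.064], [-0.998, -0.029, -0.054]]
wrist_force: [-0.6, -0.1, 1.1]
gripper_width: 0.363
```

Call:
{"api": "apply_moves", "payload": {"xyz": [[0.001, 0, 0]], "twist": [0], "claw": [0.2]}}

```text
time_s: 8.75
tcp_pos: [0.4301, 0.1682, 0.0299]
ee_rot: [[0.056, -0.062, -0.996], [0.025, -0.998, 0.063], [-0.998, -0.029, -0.055]]
wrist_force: [-2.1, -1.3, 9.3]
gripper_width: 0.369
```

Call:
{"api": "apply_moves", "payload": {"xyz": [[0, 0, 0], [0, 0, 0], [-0.01, 0, 0], [-0.02, 0, 0]], "twist": [0, 0, 0, 0], "claw": [0.52, 0.52, 0.52, 0.52]}}

```text
time_s: 9.15
tcp_pos: [0.4273, 0.1667, 0.0591]
ee_rot: [[0.052, -0.062, -0.997], [0.022, -0.998, 0.063], [-0.998, -0.025, -0.051]]
wrist_force: [1.3, 0.9, 0.8]
gripper_width: 0.507
```

Call:
{"api": "apply_moves", "payload": {"xyz": [[-0.02, 0, 0], [-0.02, 0, 0]], "twist": [0, 0], "claw": [0.52, 0.52]}}

```text
time_s: 9.35
tcp_pos: [0.4246, 0.1653, 0.1009]
ee_rot: [[0.051, -0.062, -0.997], [0.021, -0.998, 0.063], [-0.998, -0.024, -0.05]]
wrist_force: [0.9, 0.8, 0.8]
gripper_width: 0.517
```

```bash
python3 st.py top t1
```

```text
9.35 [0.4246 0.1653 0.1009] F [0.9 0.8 0.8] ax [ 0.0511  0.0208 -0.9985] yaw -93.56 g 0.517 [ 42.5  13.4 -36.    1.8 -37.6  42.5]
```

```bash
sed -i "s/tw.append(round(-df\/n,2))/tw.append(round(float(-df\/n),2))/" h.py
python3 - <<'E'
from station import r
from h import *
plan(r.sense(),[.653,.142,.075],-90,vmax=.027)
E
```

```text
9 from [0.4264 0.1667 0.1042] -93.49
xyz [[0.0032, 0.0012, -0.0253], [0.0032, 0.0014, -0.0253], [0.0032, 0.0015, -0.0253], [0.0032, 0.0017, -0.0253], [0.0032, 0.0019, -0.0253], [0.0032, 0.0021, -0.0252], [0.0032, 0.0022, -0.0252], [0.0032, 0.0024, -0.0252], [0.0032, 0.0026, -0.0252]]
tw [-0.39, -0.39, -0.39, -0.39, -0.39, -0.39, -0.39, -0.39, -0.39]
```

View pics/t1.png

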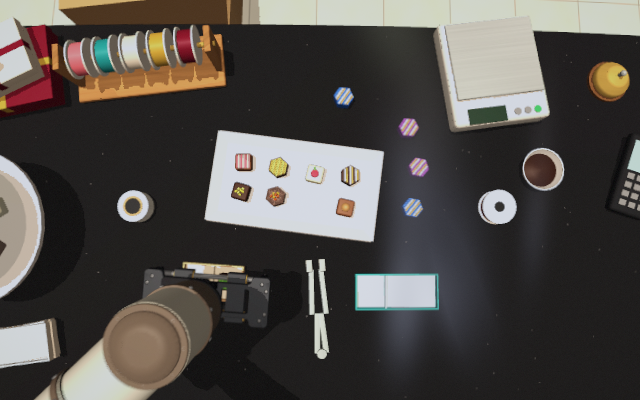

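Call:
{"api": "apply_moves", "payload": {"xyz": [[0.004, 0.001, -0.025], [0.004, 0.001, -0.025], [0.004, 0.002, -0.025], [0.004, 0.002, -0.025], [0.004, 0.002, -0.025], [0.004, 0.002, -0.025], [0.004, 0.002, -0.025], [0.004, 0.002, -0.025], [0.004, 0.002, -0.023], [0, 0, 0]], "twist": [-0.4, -0.4, -0.4, -0.4, -0.4, -0.4, -0.4, -0.4, -0.4, 0], "claw": [0.52, 0.52, 0.52, 0.52, 0.52, 0.52, 0.52, 0.52, 0.52, 0.52]}}

```text
time_s: 10.4
tcp_pos: [0.6588, 0.1435, 0.088]
ee_rot: [[0.064, 0.007, -0.998], [0.031, -1.0, -0.005], [-0.997, -0.031, -0.064]]
wrist_force: [-0.3, 0.1, 0.4]
gripper_width: 0.522
```

```bash
python3 st.py
```

```text
10.4 [0.6588 0.1435 0.088 ] F [-0.3  0.1  0.4] ax [ 0.0636  0.0311 -0.9975] yaw -89.6 g 0.522 [ 26.   32.2  -5.6  -0.  -48.1  64.3]
```

Call:
{"api": "apply_moves", "payload": {"xyz": [[0, 0, 0], [0, 0, 0], [0, 0, 0], [0, 0, 0]], "twist": [0, 0, 0, 0], "claw": [0.52, 0.52, 0.52, 0.52]}}

```text
time_s: 10.8
tcp_pos: [0.6564, 0.1434, 0.0887]
ee_rot: [[0.062, 0.007, -0.998], [0.031, -1.0, -0.005], [-0.998, -0.031, -0.062]]
wrist_force: [0.9, 0.5, 1.0]
gripper_width: 0.523
```

```bash
python3 st.py
```

```text
10.8 [0.6564 0.1434 0.0887] F [0.9 0.5 1. ] ax [ 0.0616  0.031  -0.9976] yaw -89.61 g 0.523 [ 26.1  32.   -5.8  -0.1 -48.2  64.3]
```

Call:
{"api": "apply_moves", "payload": {"xyz": [[0.002, 0, 0], [0.002, 0, 0], [0.002, 0, 0], [0.002, 0, 0]], "twist": [0, 0, 0, 0], "claw": [0.52, 0.52, 0.52, 0.52]}}

```text
time_s: 11.2
tcp_pos: [0.6562, 0.1443, 0.0812]
ee_rot: [[0.062, 0.008, -0.998], [0.032, -0.999, -0.006], [-0.998, -0.031, -0.063]]
wrist_force: [-0.2, 0.6, -0.4]
gripper_width: 0.523
```

```bash
python3 st.py
```

```text
11.2 [0.6562 0.1443 0.0812] F [-0.2  0.6 -0.4] ax [ 0.0625  0.0316 -0.9975] yaw -89.55 g 0.523 [ 26.1  32.5  -6.3  -0.1 -47.2  64.3]
```

Call:
{"api": "apply_moves", "payload": {"xyz": [[-0.002, 0, 0], [-0.002, 0, 0], [-0.002, 0, 0], [-0.002, 0, 0]], "twist": [0, 0, 0, 0], "claw": [0.52, 0.52, 0.52, 0.52]}}

```text
time_s: 11.6
tcp_pos: [0.6554, 0.1438, 0.0889]
ee_rot: [[0.061, 0.008, -0.998], [0.031, -1.0, -0.006], [-0.998, -0.031, -0.061]]
wrist_force: [0.2, 0.7, 0.7]
gripper_width: 0.516
```

```bash
python3 st.py
```

```text
11.6 [0.6554 0.1438 0.0889] F [0.2 0.7 0.7] ax [ 0.0611  0.031  -0.9977] yaw -89.55 g 0.516 [ 26.1  32.   -5.9  -0.1 -48.2  64.3]
```

Call:
{"api": "apply_moves", "payload": {"xyz": [[0.015, 0.001, 0.001], [0.015, 0.001, 0.001], [0.015, 0.001, 0.001], [0.009, 0, 0], [0, 0, 0]], "twist": [0, 0, 0, 0, 0], "claw": [0.52, 0.52, 0.52, 0.52, 0.52]}}

```text
time_s: 12.1
tcp_pos: [0.6578, 0.1431, 0.0363]
ee_rot: [[0.067, 0.008, -0.998], [0.033, -0.999, -0.006], [-0.997, -0.033, -0.067]]
wrist_force: [0.1, 0.5, -0.2]
gripper_width: 0.524
```

```bash
python3 st.py
```

```text
12.1 [0.6578 0.1431 0.0363] F [ 0.1  0.5 -0.2] ax [ 0.0667  0.0331 -0.9972] yaw -89.53 g 0.524 [ 26.   35.5  -8.4  -0.  -41.8  64.4]
```

Call:
{"api": "apply_moves", "payload": {"xyz": [[0.002, 0, 0.001], [0, 0, 0], [0, 0, 0], [0, 0, 0]], "twist": [0, 0, 0, 0], "claw": [0.52, 0.2, 0.2, 0.2]}}

```text
time_s: 12.5
tcp_pos: [0.6582, 0.1437, 0.0363]
ee_rot: [[0.07, 0.009, -0.997], [0.034, -0.999, -0.007], [-0.997, -0.034, -0.07]]
wrist_force: [-0.8, 0.4, -0.9]
gripper_width: 0.36
```

```bash
python3 st.py
python3 - <<'E'
from station import r
from h import *
s=r.sense()
E
```

```text
12.5 [0.6582 0.1437 0.0363] F [-0.8  0.4 -0.9] ax [ 0.0701  0.0342 -0.997 ] yaw -89.48 g 0.36 [ 26.   35.5  -8.5   0.  -41.6  64.4]
```

Call:
{"api": "apply_moves", "payload": {"xyz": [[-0.02, 0, 0], [-0.025, 0, 0], [-0.025, 0, 0]], "twist": [0, 0, 0], "claw": [0.2, 0.2, 0.2]}}

```text
time_s: 12.8
tcp_pos: [0.6507, 0.1404, 0.104]
ee_rot: [[0.062, 0.008, -0.998], [0.031, -0.999, -0.006], [-0.998, -0.031, -0.062]]
wrist_force: [0.8, -0.2, 0.1]
gripper_width: 0.359
```

```bash
sed -i 's/y=np.array(\[np.cos(f),np.sin(f),0\]);x=np.array(\[0,0,-1.\]);z=np.cross(x,y)/x,y,z=(cv2.Rodrigues(np.array([0,0,np.radians(df*i\/n)]))[0]@st["ee_rot"]).T/' h.py; python3 st.py
python3 - <<'E'
from station import r
from h import *
plan(r.sense(),[.430,.2265,.09],-93,vmax=.021)
E
```

```text
12.8 [0.6507 0.1404 0.104 ] F [ 0.8 -0.2  0.1] ax [ 0.0617  0.0311 -0.9976] yaw -89.54 g 0.359 [ 26.   30.6  -6.   -0.1 -49.5  64.4]
12 from [0.6507 0.1404 0.104 ] -89.54
xyz [[0.0003, -0.0073, 0.0184], [0.0002, -0.0072, 0.0184], [0.0002, -0.0071, 0.0185], [0.0002, -0.007, 0.0185], [0.0002, -0.0069, 0.0185], [0.0002, -0.0068, 0.0186], [0.0002, -0.0067, 0.0186], [0.0002, -0.0066, 0.0186], [0.0002, -0.0065, 0.0187], [0.0002, -0.0064, 0.0187], [0.0002, -0.0063, 0.0187], [0.0002, -0.0063, 0.0188]]
tw [0.29, 0.29, 0.29, 0.29, 0.29, 0.29, 0.29, 0.29, 0.29, 0.29, 0.29, 0.29]
```

Call:
{"api": "apply_moves", "payload": {"xyz": [[0, -0.007, 0.018], [0, -0.007, 0.018], [0, -0.007, 0.018], [0, -0.007, 0.018], [0, -0.007, 0.018], [0, -0.007, 0.018], [0, -0.007, 0.018], [0, -0.007, 0.018], [0, -0.007, 0.018], [0, -0.006, 0.018], [0, -0.006, 0.018], [0, -0.005, 0.015]], "twist": [0.3, 0.3, 0.3, 0.3, 0.3, 0.3, 0.3, 0.3, 0.3, 0.3, 0.3, 0.3], "claw": [0.2, 0.2, 0.2, 0.2, 0.2, 0.2, 0.2, 0.2, 0.2, 0.2, 0.2, 0.2]}}

```text
time_s: 14.0
tcp_pos: [0.4386, 0.2299, 0.1027]
ee_rot: [[0.083, -0.059, -0.995], [0.043, -0.997, 0.063], [-0.996, -0.048, -0.08]]
wrist_force: [0.4, -0.4, -0.8]
gripper_width: 0.365
```

```bash
python3 st.py wrist w4
```

```text
14.0 [0.4386 0.2299 0.1027] F [ 0.4 -0.4 -0.8] ax [ 0.083   0.0427 -0.9956] yaw -93.38 g 0.365 [ 47.6  15.8 -32.7   3.1 -36.5  36.4]
```

View pics/w4.png

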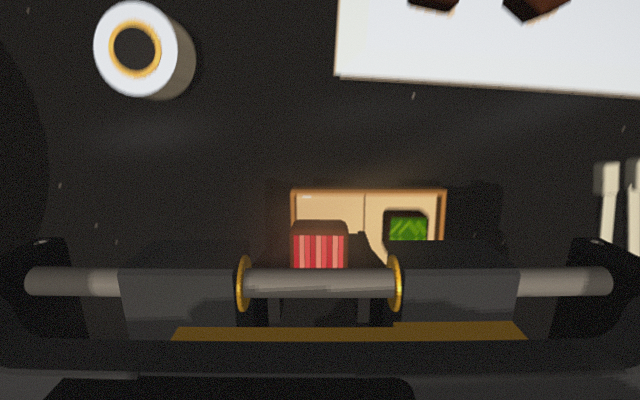

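Run:
```python
from station import imaging
from h import *
w=imaging.capture('wrist')
print(back([[291,189.5],[446,190],[364,194]],.015,w).round(4)); print(back([[390,217],[427,217],[427,240]],.0262,w).round(4))
```

```text
[[0.46   0.2538 0.015 ]
 [0.4539 0.1384 0.015 ]
 [0.4539 0.1991 0.015 ]]
[[0.4382 0.1818 0.0262]
 [0.4369 0.1553 0.0262]
 [0.4195 0.1552 0.0262]]
```

Call:
{"api": "apply_moves", "payload": {"xyz": [[0, 0.003, 0.008], [0.015, 0.002, 0.008], [0.015, 0.001, 0], [0.015, 0, 0], [0.015, 0, 0], [0, 0, 0]], "twist": [0, 0, 0, 0, 0, 0], "claw": [0.2, 0.2, 0.2, 0.2, 0.2, 0.2]}}

```text
time_s: 14.7
tcp_pos: [0.4284, 0.2273, 0.042]
ee_rot: [[0.087, -0.059, -0.994], [0.047, -0.997, 0.063], [-0.995, -0.052, -0.084]]
wrist_force: [-0.5, 0.7, 0.1]
gripper_width: 0.362
```

```bash
python3 st.py
```

```text
14.7 [0.4284 0.2273 0.042 ] F [-0.5  0.7  0.1] ax [ 0.0874  0.0472 -0.9951] yaw -93.37 g 0.362 [ 48.4  20.8 -38.4   4.5 -25.5  34.2]
```

Call:
{"api": "apply_moves", "payload": {"xyz": [[0.006, 0, 0.001], [0.001, 0, 0]], "twist": [0, 0], "claw": [0.2, 0.2]}}

```text
time_s: 14.9
tcp_pos: [0.4287, 0.2277, 0.0354]
ee_rot: [[0.089, -0.059, -0.994], [0.048, -0.997, 0.064], [-0.995, -0.054, -0.085]]
wrist_force: [-0.9, 0.2, 0.5]
gripper_width: 0.364
```

Call:
{"api": "apply_moves", "payload": {"xyz": [[0.001, 0, 0]], "twist": [0], "claw": [0.2]}}

```text
time_s: 15.0
tcp_pos: [0.4292, 0.228, 0.0349]
ee_rot: [[0.089, -0.059, -0.994], [0.049, -0.997, 0.064], [-0.995, -0.054, -0.086]]
wrist_force: [0.0, 0.6, 0.1]
gripper_width: 0.361
```

Call:
{"api": "apply_moves", "payload": {"xyz": [[0.001, 0, 0]], "twist": [0], "claw": [0.2]}}

```text
time_s: 15.1
tcp_pos: [0.4295, 0.2282, 0.0343]
ee_rot: [[0.09, -0.059, -0.994], [0.05, -0.997, 0.064], [-0.995, -0.055, -0.087]]
wrist_force: [-0.5, 0.3, -0.1]
gripper_width: 0.365
```

Call:
{"api": "apply_moves", "payload": {"xyz": [[0.002, 0, 0]], "twist": [0], "claw": [0.2]}}

```text
time_s: 15.2
tcp_pos: [0.4301, 0.2286, 0.033]
ee_rot: [[0.091, -0.059, -0.994], [0.05, -0.997, 0.064], [-0.995, -0.056, -0.088]]
wrist_force: [-3.6, -2.2, 17.4]
gripper_width: 0.36
```

Call:
{"api": "apply_moves", "payload": {"xyz": [[0.002, 0, 0]], "twist": [0], "claw": [0.2]}}

```text
time_s: 15.3
tcp_pos: [0.4306, 0.2289, 0.0326]
ee_rot: [[0.092, -0.058, -0.994], [0.05, -0.997, 0.063], [-0.994, -0.056, -0.089]]
wrist_force: [-8.4, -2.9, 25.8]
gripper_width: 0.362
```

Down on the floor. Release and climb in small rows, to see how the tilt reacts.

Call:
{"api": "apply_moves", "payload": {"xyz": [[-0.001, 0, 0], [0, 0, 0], [0, 0, 0]], "twist": [0, 0, 0], "claw": [0.5, 0.5, 0.5]}}

```text
time_s: 15.6
tcp_pos: [0.4311, 0.2296, 0.0349]
ee_rot: [[0.094, -0.057, -0.994], [0.053, -0.997, 0.062], [-0.994, -0.058, -0.091]]
wrist_force: [0.3, 0.5, 0.4]
gripper_width: 0.485
```

```bash
python3 st.py
```

```text
15.6 [0.4311 0.2296 0.0349] F [0.3 0.5 0.4] ax [ 0.0941  0.0525 -0.9942] yaw -93.29 g 0.485 [ 48.4  21.6 -38.9   5.  -23.8  33.7]
```

Call:
{"api": "apply_moves", "payload": {"xyz": [[-0.004, 0, 0], [-0.004, 0, 0], [-0.004, 0, 0], [-0.004, 0, 0], [-0.004, 0, 0], [-0.004, 0, 0], [-0.004, 0, 0], [-0.004, 0, 0], [-0.004, 0, 0], [-0.004, 0, 0]], "twist": [0, 0, 0, 0, 0, 0, 0, 0, 0, 0], "claw": [0.52, 0.52, 0.52, 0.52, 0.52, 0.52, 0.52, 0.52, 0.52, 0.52]}}

```text
time_s: 16.6
tcp_pos: [0.4268, 0.2271, 0.0776]
ee_rot: [[0.093, -0.057, -0.994], [0.052, -0.997, 0.062], [-0.994, -0.057, -0.09]]
wrist_force: [0.8, -0.8, -0.1]
gripper_width: 0.514
```

```bash
python3 st.py wrist w5
```

```text
16.6 [0.4268 0.2271 0.0776] F [ 0.8 -0.8 -0.1] ax [ 0.0934  0.052  -0.9943] yaw -93.3 g 0.514 [ 48.6  16.9 -36.7   4.  -30.7  34.6]
```

View pics/w5.png

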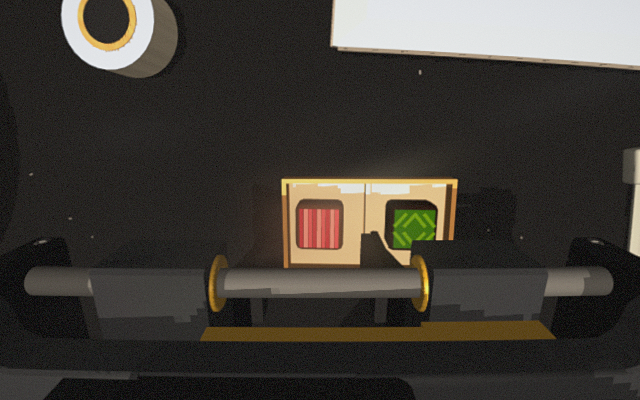

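Run:
```python
from station import r
from h import *
plan(r.sense(),[.60,.09,.28],-101,vmax=.048)
```

```text
7 from [0.4271 0.2274 0.0782] -93.29
xyz [[-0.0274, 0.0165, -0.0284], [-0.0273, 0.016, -0.0287], [-0.0272, 0.0155, -0.0291], [-0.0272, 0.0149, -0.0294], [-0.0271, 0.0144, -0.0297], [-0.0271, 0.0139, -0.03], [-0.027, 0.0134, -0.0303]]
tw [1.1, 1.1, 1.1, 1.1, 1.1, 1.1, 1.1]
```

Call:
{"api": "apply_moves", "payload": {"xyz": [[-0.04, 0.005, -0.01], [-0.027, 0.018, -0.03], [-0.027, 0.018, -0.03], [-0.027, 0.016, -0.03], [-0.027, 0.015, -0.03], [-0.027, 0.015, -0.03], [-0.02, 0.01, -0.03], [0, 0, 0], [0, 0, 0]], "twist": [1, 1, 1, 1, 1, 1, 1, 0, 0], "claw": [0.52, 0.52, 0.52, 0.52, 0.52, 0.52, 0.52, 0.52, 0.52]}}

```text
time_s: 17.55
tcp_pos: [0.5905, 0.0917, 0.2907]
ee_rot: [[0.093, -0.18, -0.979], [0.049, -0.981, 0.185], [-0.994, -0.065, -0.083]]
wrist_force: [0.1, -0.0, -0.4]
gripper_width: 0.519
```

```bash
python3 st.py
```

```text
17.55 [0.5905 0.0917 0.2907] F [ 0.1 -0.  -0.4] ax [ 0.0934  0.0486 -0.9944] yaw -100.4 g 0.519 [ 24.2  14.7  -2.5  -0.4 -66.8  55.4]
```

Call:
{"api": "apply_moves", "payload": {"xyz": [[-0.001, 0, 0], [0.001, 0, 0], [-0.001, 0, 0], [0.001, 0, 0], [-0.001, 0, 0], [0.001, 0, 0], [-0.001, 0, 0], [0.001, 0, 0]], "twist": [0, 0, 0, 0, 0, 0, 0, 0], "claw": [0.52, 0.52, 0.52, 0.52, 0.52, 0.52, 0.52, 0.52]}}

```text
time_s: 18.35
tcp_pos: [0.5863, 0.0939, 0.2872]
ee_rot: [[0.086, -0.176, -0.981], [0.047, -0.982, 0.18], [-0.995, -0.062, -0.076]]
wrist_force: [-0.0, 0.6, 0.1]
gripper_width: 0.519
```

```bash
python3 st.py
```

```text
18.35 [0.5863 0.0939 0.2872] F [-0.   0.6  0.1] ax [ 0.086   0.0472 -0.9952] yaw -100.15 g 0.519 [ 24.5  14.6  -3.1  -0.5 -66.7  55.4]
```

Call:
{"api": "apply_moves", "payload": {"xyz": [[-0.004, 0, -0.001], [-0.004, 0, -0.001], [-0.004, 0, -0.001], [-0.004, 0, -0.001], [-0.004, 0, -0.001], [-0.004, 0, -0.001], [-0.004, 0, -0.001], [-0.004, 0, -0.001], [-0.004, 0, -0.001], [-0.004, 0, -0.001], [-0.004, 0, -0.001], [-0.004, 0, -0.001]], "twist": [0, 0, 0, 0, 0, 0, 0, 0, 0, 0, 0, 0], "claw": [0.52, 0.52, 0.52, 0.52, 0.52, 0.52, 0.52, 0.52, 0.52, 0.52, 0.52, 0.52]}}

```text
time_s: 19.55
tcp_pos: [0.5948, 0.0888, 0.3403]
ee_rot: [[0.086, -0.176, -0.981], [0.047, -0.982, 0.181], [-0.995, -0.062, -0.077]]
wrist_force: [0.4, 0.3, -0.1]
gripper_width: 0.521
```

```bash
python3 st.py
```

```text
19.55 [0.5948 0.0888 0.3403] F [ 0.4  0.3 -0.1] ax [ 0.0864  0.0472 -0.9951] yaw -100.17 g 0.521 [ 23.7  14.    3.7  -0.5 -74.   56.2]
```

Call:
{"api": "apply_moves", "payload": {"xyz": [[-0.001, 0, -0.001], [-0.001, 0, -0.001], [-0.001, 0, -0.001], [-0.001, 0, -0.001], [-0.001, 0, -0.001], [-0.001, 0, -0.001], [-0.001, 0, -0.001], [-0.001, 0, -0.001], [-0.001, 0, -0.001], [-0.001, 0, -0.001], [-0.001, 0, -0.001], [-0.001, 0, -0.001]], "twist": [0, 0, 0, 0, 0, 0, 0, 0, 0, 0, 0, 0], "claw": [0.52, 0.52, 0.52, 0.52, 0.52, 0.52, 0.52, 0.52, 0.52, 0.52, 0.52, 0.52]}}

```text
time_s: 20.75
tcp_pos: [0.6064, 0.0859, 0.3541]
ee_rot: [[0.086, -0.176, -0.981], [0.047, -0.982, 0.181], [-0.995, -0.062, -0.076]]
wrist_force: [-0.1, -0.3, 0.2]
gripper_width: 0.517
```

```bash
python3 st.py
```

```text
20.75 [0.6064 0.0859 0.3541] F [-0.1 -0.3  0.2] ax [ 0.0858  0.047  -0.9952] yaw -100.17 g 0.517 [ 22.9  15.    6.9  -0.6 -76.3  56.9]
```

Call:
{"api": "apply_moves", "payload": {"xyz": [[-0.001, 0, 0], [0.001, 0, 0], [-0.001, 0, 0], [0.001, 0, 0], [-0.001, 0, 0], [0.001, 0, 0], [-0.001, 0, 0], [0.001, 0, 0]], "twist": [0, 0, 0, 0, 0, 0, 0, 0], "claw": [0.52, 0.52, 0.52, 0.52, 0.52, 0.52, 0.52, 0.52]}}

```text
time_s: 21.55
tcp_pos: [0.6064, 0.0859, 0.3543]
ee_rot: [[0.086, -0.176, -0.981], [0.047, -0.982, 0.181], [-0.995, -0.062, -0.076]]
wrist_force: [-0.6, -0.9, -0.3]
gripper_width: 0.517
```

```bash
python3 st.py
```

```text
21.55 [0.6064 0.0859 0.3543] F [-0.6 -0.9 -0.3] ax [ 0.0861  0.0472 -0.9952] yaw -100.17 g 0.517 [ 22.9  15.    6.9  -0.6 -76.3  56.9]
```

Call:
{"api": "apply_moves", "payload": {"xyz": [[0, 0, 0.002], [0, 0, 0.002], [0, 0, 0.002], [0, 0, 0.002], [0, 0, 0.002], [0, 0, 0.002], [0, 0, 0.002], [0, 0, 0.002]], "twist": [0, 0, 0, 0, 0, 0, 0, 0], "claw": [0.52, 0.52, 0.52, 0.52, 0.52, 0.52, 0.52, 0.52]}}

```text
time_s: 22.35
tcp_pos: [0.5892, 0.089, 0.3528]
ee_rot: [[0.086, -0.176, -0.981], [0.047, -0.982, 0.181], [-0.995, -0.062, -0.076]]
wrist_force: [0.3, 0.2, -0.6]
gripper_width: 0.517
```

```bash
python3 st.py
```

```text
22.35 [0.5892 0.089  0.3528] F [ 0.3  0.2 -0.6] ax [ 0.0857  0.0472 -0.9952] yaw -100.17 g 0.517 [ 23.9  13.3   4.4  -0.5 -75.5  55.9]
```

Call:
{"api": "apply_moves", "payload": {"xyz": [[-0.04, 0, 0], [-0.04, 0, 0], [0, 0, 0]], "twist": [0, 0, 0], "claw": [0.52, 0.52, 0.52]}}

```text
time_s: 22.65
tcp_pos: [0.5809, 0.0848, 0.4331]
ee_rot: [[0.081, -0.176, -0.981], [0.045, -0.983, 0.18], [-0.996, -0.059, -0.072]]
wrist_force: [0.6, -0.4, 0.9]
gripper_width: 0.517
```

```bash
python3 st.py
```

```text
22.65 [0.5809 0.0848 0.4331] F [ 0.6 -0.4  0.9] ax [ 0.081   0.045  -0.9957] yaw -100.18 g 0.517 [ 23.8  12.   13.6  -0.5 -86.4  55.9]
```

Call:
{"api": "apply_moves", "payload": {"xyz": [[0.012, 0, 0], [0.012, 0, 0], [0.012, 0, 0], [0.012, 0, 0], [0.012, 0, 0], [0.012, 0, 0], [0.012, 0, 0], [0.012, 0, 0], [0.012, 0, 0], [0.012, 0, 0], [0.012, 0, 0]], "twist": [0, 0, 0, 0, 0, 0, 0, 0, 0, 0, 0], "claw": [0.52, 0.52, 0.52, 0.52, 0.52, 0.52, 0.52, 0.52, 0.52, 0.52, 0.52]}}

```text
time_s: 23.75
tcp_pos: [0.5827, 0.0894, 0.2726]
ee_rot: [[0.051, -0.179, -0.983], [0.038, -0.983, 0.181], [-0.998, -0.046, -0.043]]
wrist_force: [1.0, 1.1, 0.2]
gripper_width: 0.519
```

```bash
python3 st.py
```

```text
23.75 [0.5827 0.0894 0.2726] F [1.  1.1 0.2] ax [ 0.0509  0.0378 -0.998 ] yaw -100.32 g 0.519 [ 24.   15.7  -3.4  -0.9 -67.4  55.9]
```

Call:
{"api": "apply_moves", "payload": {"xyz": [[-0.045, 0, 0], [-0.045, 0, 0], [-0.045, 0, 0], [-0.02, 0, 0]], "twist": [0, 0, 0, 0], "claw": [0.52, 0.52, 0.52, 0.52]}}

```text
time_s: 24.15
tcp_pos: [0.5713, 0.0825, 0.4161]
ee_rot: [[0.022, -0.181, -0.983], [0.028, -0.983, 0.181], [-0.999, -0.032, -0.017]]
wrist_force: [-0.3, -0.2, 0.6]
gripper_width: 0.519
```

```bash
python3 st.py
```

```text
24.15 [0.5713 0.0825 0.4161] F [-0.3 -0.2  0.6] ax [ 0.0225  0.0282 -0.9994] yaw -100.43 g 0.519 [ 23.8  12.8  12.7  -1.  -88.1  55.8]
```

Call:
{"api": "apply_moves", "payload": {"xyz": [[0.012, 0, -0.002], [0.012, 0, -0.002], [0.012, 0, -0.002], [0.012, 0, -0.002], [0.012, 0, -0.002], [0.012, 0, -0.002], [0.012, 0, -0.002], [0.012, 0, -0.002], [0.012, 0, -0.002], [0.012, 0, -0.002], [0.012, 0, -0.002], [0.012, 0, -0.002]], "twist": [0, 0, 0, 0, 0, 0, 0, 0, 0, 0, 0, 0], "claw": [0.52, 0.52, 0.52, 0.52, 0.52, 0.52, 0.52, 0.52, 0.52, 0.52, 0.52, 0.52]}}

```text
time_s: 25.35
tcp_pos: [0.5994, 0.0821, 0.2567]
ee_rot: [[0.018, -0.181, -0.983], [0.027, -0.983, 0.182], [-0.999, -0.03, -0.013]]
wrist_force: [0.7, 0.6, 0.1]
gripper_width: 0.515
```

```bash
python3 st.py
```

```text
25.35 [0.5994 0.0821 0.2567] F [0.7 0.6 0.1] ax [ 0.0184  0.0272 -0.9995] yaw -100.44 g 0.515 [ 22.6  18.7  -1.2  -1.1 -68.5  57.3]
```

Run:
```python
from station import r, imaging
from h import *
w=imaging.capture('wrist');t=imaging.capture('top')
seed=dict(gold=(.6467,.0746),white=(.635,.005),orange=(.6332,-.063))
for n,(x,y) in seed.items():
    nm=('sq_' if n=='white' else 'hex_')+n
    for c,cn in ((w,'w'),(t,'t')):
        uv=proj([x,y,.029],c)[0]
        R=[q for q in imaging.regions_of(nm,c) if np.hypot(*(np.array(q['centre'])-uv))<20]
        if not R: print(n,cn,'none');continue
        f,e=fitmasks(nm.split('_')[0],.023,[(R[0]['mask'],c)],[x,y,-.1],z=.0064)
        p=rect(c,f[0],f[1],.0294);a,q=orient(p,4 if n=='white' else 6)
        print(n,cn,f.round(4),round(e,3),'or',round(a,1))
s=r.sense()
plan(s,[.6465,.0746,.08],-101,vmax=.021)
cv2.imwrite('pics/w6.png',w['pixels'][:,:,::-1])
```

```text
gold w [ 0.6471  0.0745 -0.2094] 0.065 or 19.5
gold t none
white w [ 0.6359  0.0042 -0.2751] 0.158 or -11.6
white t none
orange w [ 0.6331 -0.0635  0.0217] 0.035 or -28.1
orange t [ 0.6325 -0.0641  0.0079] 0.064 or -28.6
9 from [0.5995 0.0822 0.2586] -100.44
xyz [[0.0199, 0.0005, -0.005], [0.0199, 0.0005, -0.005], [0.0199, 0.0005, -0.005], [0.0199, 0.0005, -0.005], [0.0199, 0.0005, -0.005], [0.0199, 0.0005, -0.005], [0.0199, 0.0005, -0.005], [0.0199, 0.0005, -0.005], [0.0199, 0.0005, -0.005]]
tw [0.06, 0.06, 0.06, 0.06, 0.06, 0.06, 0.06, 0.06, 0.06]
```

View pics/w6.png

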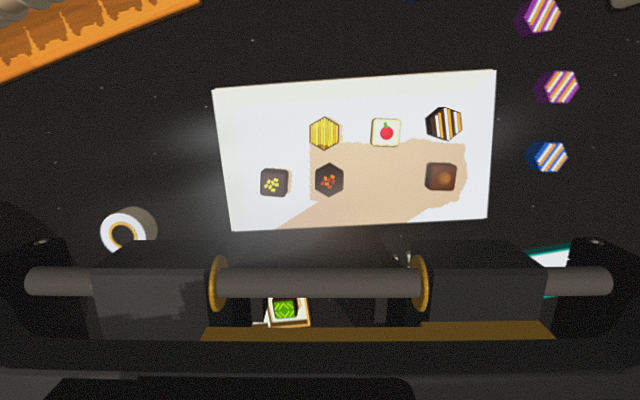

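Call:
{"api": "apply_moves", "payload": {"xyz": [[0.02, 0.001, -0.005], [0.02, 0, -0.005], [0.02, 0.001, -0.005], [0.02, 0, -0.005], [0.02, 0.001, -0.005], [0.02, 0, -0.005], [0.02, 0.001, -0.005], [0.02, 0, -0.005], [0.014, 0, -0.003], [0, 0, 0], [0, 0, 0]], "twist": [0, 0, 0, 0, 0, 0, 0, 0, 0, 0, 0], "claw": [0.52, 0.52, 0.52, 0.52, 0.52, 0.52, 0.52, 0.52, 0.52, 0.52, 0.52]}}

```text
time_s: 26.85
tcp_pos: [0.6526, 0.0773, 0.089]
ee_rot: [[0.039, -0.179, -0.983], [0.033, -0.983, 0.18], [-0.999, -0.04, -0.032]]
wrist_force: [0.3, -0.2, 1.0]
gripper_width: 0.522
```

```bash
python3 st.py;python3 - <<'E'
from station import r, imaging
from h import *
plan(r.sense(),[.647,.0745,.034],-101,vmax=.016)
E
```

```text
26.85 [0.6526 0.0773 0.089 ] F [ 0.3 -0.2  1. ] ax [ 0.0387  0.0332 -0.9987] yaw -100.3 g 0.522 [ 20.4  31.4  -6.5  -1.3 -49.4  60.2]
4 from [0.6526 0.0773 0.089 ] -100.3
xyz [[0.0137, 0.0015, 0.0017], [0.0137, 0.0015, 0.0017], [0.0137, 0.0015, 0.0017], [0.0137, 0.0015, 0.0017]]
tw [0.18, 0.18, 0.18, 0.18]
```

Call:
{"api": "apply_moves", "payload": {"xyz": [[0.014, 0.002, 0.002], [0.014, 0.001, 0.003], [0.014, 0.002, 0.002], [0.013, 0.001, 0.002], [0, 0, 0]], "twist": [0.2, 0.2, 0.2, 0.2, 0], "claw": [0.52, 0.52, 0.52, 0.52, 0.52]}}

```text
time_s: 27.35
tcp_pos: [0.6486, 0.0765, 0.0396]
ee_rot: [[0.052, -0.191, -0.98], [0.037, -0.981, 0.193], [-0.998, -0.046, -0.044]]
wrist_force: [0.3, -0.5, -0.1]
gripper_width: 0.523
```

```bash
python3 st.py
```

```text
27.35 [0.6486 0.0765 0.0396] F [ 0.3 -0.5 -0.1] ax [ 0.0517  0.0368 -0.998 ] yaw -101.0 g 0.523 [ 20.4  34.1 -10.1  -1.4 -42.3  59.5]
```

Call:
{"api": "apply_moves", "payload": {"xyz": [[0.006, 0.001, 0.002], [0, 0, 0], [0, 0, 0], [0, 0, 0], [0, 0, 0]], "twist": [0, 0, 0, 0, 0], "claw": [0.52, 0.2, 0.2, 0.2, 0.2]}}

```text
time_s: 27.85
tcp_pos: [0.6487, 0.0768, 0.0363]
ee_rot: [[0.057, -0.189, -0.98], [0.038, -0.981, 0.192], [-0.998, -0.048, -0.049]]
wrist_force: [0.5, -0.5, -0.5]
gripper_width: 0.385
```

```bash
python3 st.py
```

```text
27.85 [0.6487 0.0768 0.0363] F [ 0.5 -0.5 -0.5] ax [ 0.0572  0.0382 -0.9976] yaw -100.93 g 0.385 [ 20.5  34.2 -10.5  -1.4 -41.4  59.5]
```

Call:
{"api": "apply_moves", "payload": {"xyz": [[-0.02, 0, 0], [-0.04, 0, 0], [-0.04, 0, 0]], "twist": [0, 0, 0], "claw": [0.2, 0.2, 0.2]}}

```text
time_s: 28.15
tcp_pos: [0.6391, 0.072, 0.1316]
ee_rot: [[0.042, -0.191, -0.981], [0.034, -0.981, 0.193], [-0.999, -0.042, -0.035]]
wrist_force: [1.0, -0.0, -0.0]
gripper_width: 0.385
```

```bash
python3 st.py;python3 - <<'E'
from station import r, imaging
from h import *
plan(r.sense(),[.405,-.19,.15],-89,vmax=.04)
E
```

```text
28.15 [0.6391 0.072  0.1316] F [ 1. -0. -0.] ax [ 0.0424  0.0341 -0.9985] yaw -101.02 g 0.385 [ 20.3  27.5  -6.4  -1.2 -53.2  59.3]
9 from [0.6391 0.072  0.1316] -101.02
xyz [[-0.0041, 0.0334, 0.0198], [-0.0041, 0.033, 0.0206], [-0.0042, 0.0325, 0.0214], [-0.0042, 0.032, 0.0221], [-0.0042, 0.0314, 0.0229], [-0.0042, 0.0309, 0.0236], [-0.0042, 0.0303, 0.0243], [-0.0042, 0.0297, 0.025], [-0.0042, 0.0292, 0.0257]]
tw [-1.34, -1.34, -1.34, -1.34, -1.34, -1.34, -1.34, -1.34, -1.34]
```

Call:
{"api": "apply_moves", "payload": {"xyz": [[-0.004, 0.033, 0.02], [-0.004, 0.033, 0.02], [-0.004, 0.032, 0.021], [-0.004, 0.032, 0.022], [-0.004, 0.031, 0.023], [-0.004, 0.031, 0.023], [-0.004, 0.03, 0.024], [-0.004, 0.029, 0.025], [-0.004, 0.025, 0.02], [0, 0, 0], [0, 0, 0]], "twist": [-1.4, -1.4, -1.4, -1.4, -1.4, -1.3, -1.3, -1.3, -1.3, 0, 0], "claw": [0.2, 0.2, 0.2, 0.2, 0.2, 0.2, 0.2, 0.2, 0.2, 0.2, 0.2]}}

```text
time_s: 29.25
tcp_pos: [0.4118, -0.1929, 0.157]
ee_rot: [[0.069, 0.034, -0.997], [0.038, -0.999, -0.031], [-0.997, -0.035, -0.07]]
wrist_force: [0.3, -0.2, -0.5]
gripper_width: 0.384
```

```bash
python3 st.py wrist w7
```

```text
29.25 [ 0.4118 -0.1929  0.157 ] F [ 0.3 -0.2 -0.5] ax [ 0.0686  0.0377 -0.9969] yaw -88.06 g 0.384 [ -6.3   8.9 -29.5  -3.5 -47.9 100.5]
```

View pics/w7.png

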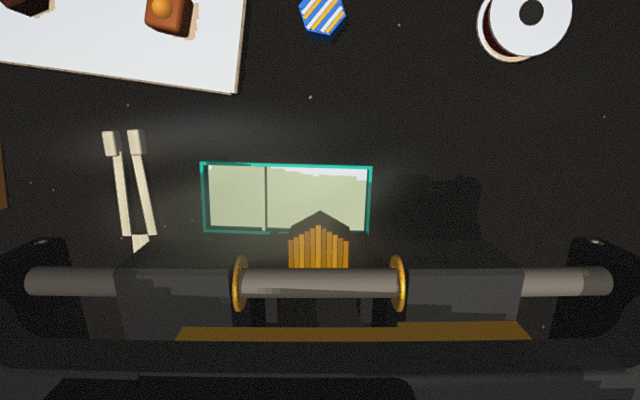

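Run:
```python
from station import imaging
from h import *
w=imaging.capture('wrist')
P=back([[200.5,161.5],[373,166],[370,236.5],[203,233]],.015,w);print(P.round(4),P.mean(0), np.degrees(np.arctan2(-(P[0]-P[1])[0],(P[0]-P[1])[1])), np.linalg.norm(P[0]-P[1]),np.linalg.norm(P[0]-P[3]))
print(back([[265.5,165],[265.5,229]],.013,w))
p=rect(w,.41,-.155,.015,half=.1,N=400);cv2.imwrite('pics/rb.png',p[:,:,::-1])
```

```text
[[ 0.4448 -0.077   0.015 ]
 [ 0.4467 -0.2353  0.015 ]
 [ 0.3799 -0.2372  0.015 ]
 [ 0.3757 -0.0766  0.015 ]] [ 0.41178397 -0.15653572  0.015     ] 0.699704480405749 0.15836896539910209 0.0690593351701009
[[ 0.44357937 -0.13711209  0.013     ]
 [ 0.38206077 -0.13720884  0.013     ]]
```

View pics/rb.png

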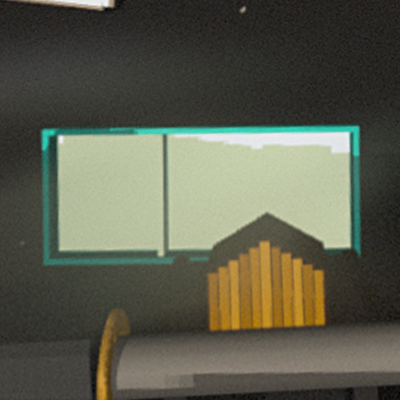

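Run:
```python
from station import r
from h import *
plan(r.sense(),[.413,-.2018,.045],-89.3,vmax=.02)
```

```text
6 from [ 0.4123 -0.1923  0.1568] -87.96
xyz [[0.0185, 0.0023, 0.0012], [0.0185, 0.0023, 0.0012], [0.0185, 0.0023, 0.0012], [0.0185, 0.0023, 0.0012], [0.0185, 0.0023, 0.0012], [0.0185, 0.0023, 0.0012]]
tw [0.22, 0.22, 0.22, 0.22, 0.22, 0.22]
```

Call:
{"api": "apply_moves", "payload": {"xyz": [[0.018, 0.002, 0.001], [0.018, 0.003, 0.001], [0.018, 0.002, 0.002], [0.018, 0.003, 0.001], [0.018, 0.002, 0.001], [0.018, 0.002, 0.001], [0, 0, 0]], "twist": [0.2, 0.2, 0.2, 0.2, 0.2, 0.2, 0], "claw": [0.2, 0.2, 0.2, 0.2, 0.2, 0.2, 0.2]}}

```text
time_s: 30.05
tcp_pos: [0.4218, -0.1975, 0.0453]
ee_rot: [[0.074, 0.026, -0.997], [0.037, -0.999, -0.024], [-0.997, -0.036, -0.075]]
wrist_force: [-0.3, 0.3, -0.2]
gripper_width: 0.385
```

```bash
python3 st.py
```

```text
30.05 [ 0.4218 -0.1975  0.0453] F [-0.3  0.3 -0.2] ax [ 0.0738  0.0374 -0.9966] yaw -88.49 g 0.385 [ -6.9  20.  -35.2  -5.1 -30.9 102.6]
```

Call:
{"api": "apply_moves", "payload": {"xyz": [[0.002, 0.003, 0.006], [0.003, 0.002, 0.004], [0.003, 0, 0]], "twist": [0.5, 0.3, 0], "claw": [0.2, 0.2, 0.2]}}

```text
time_s: 30.35
tcp_pos: [0.4143, -0.2018, 0.0373]
ee_rot: [[0.077, 0.015, -0.997], [0.037, -0.999, -0.012], [-0.996, -0.036, -0.077]]
wrist_force: [-0.5, 0.4, 0.2]
gripper_width: 0.386
```

Call:
{"api": "apply_moves", "payload": {"xyz": [[0.002, 0, 0]], "twist": [0], "claw": [0.2]}}

```text
time_s: 30.45
tcp_pos: [0.4148, -0.2018, 0.0357]
ee_rot: [[0.078, 0.015, -0.997], [0.037, -0.999, -0.012], [-0.996, -0.036, -0.078]]
wrist_force: [-0.4, -0.0, -0.8]
gripper_width: 0.382
```

```bash
python3 st.py
```

```text
30.45 [ 0.4148 -0.2018  0.0357] F [-0.4 -0.  -0.8] ax [ 0.0778  0.0367 -0.9963] yaw -89.14 g 0.382 [ -7.6  20.7 -36.3  -5.5 -29.  103.1]
```

Call:
{"api": "apply_moves", "payload": {"xyz": [[0.002, 0, 0]], "twist": [0], "claw": [0.2]}}

```text
time_s: 30.55
tcp_pos: [0.4153, -0.2018, 0.034]
ee_rot: [[0.079, 0.015, -0.997], [0.036, -0.999, -0.012], [-0.996, -0.035, -0.079]]
wrist_force: [-0.3, 0.0, 0.8]
gripper_width: 0.385
```

Call:
{"api": "apply_moves", "payload": {"xyz": [[0.002, 0, 0]], "twist": [0], "claw": [0.2]}}

```text
time_s: 30.65
tcp_pos: [0.4159, -0.2018, 0.0325]
ee_rot: [[0.08, 0.015, -0.997], [0.036, -0.999, -0.012], [-0.996, -0.035, -0.081]]
wrist_force: [-1.9, 2.2, 11.9]
gripper_width: 0.385
```

Call:
{"api": "apply_moves", "payload": {"xyz": [[0.001, 0, 0], [0, 0, 0], [0, 0, 0], [0, 0, 0], [-0.03, 0, 0], [-0.045, 0, 0], [-0.045, 0, 0], [-0.045, 0, 0]], "twist": [0, 0, 0, 0, 0, 0, 0, 0], "claw": [0.2, 0.5, 0.5, 0.5, 0.5, 0.5, 0.5, 0.5]}}

```text
time_s: 31.45
tcp_pos: [0.3992, -0.2072, 0.1956]
ee_rot: [[0.063, 0.015, -0.998], [0.039, -0.999, -0.012], [-0.997, -0.038, -0.064]]
wrist_force: [1.0, 0.3, 0.5]
gripper_width: 0.498
```

```bash
python3 st.py wrist w8
```

```text
31.45 [ 0.3992 -0.2072  0.1956] F [1.  0.3 0.5] ax [ 0.0631  0.0392 -0.9972] yaw -89.17 g 0.498 [ -8.6   6.  -26.6  -3.4 -54.2 101.2]
```

View pics/w8.png

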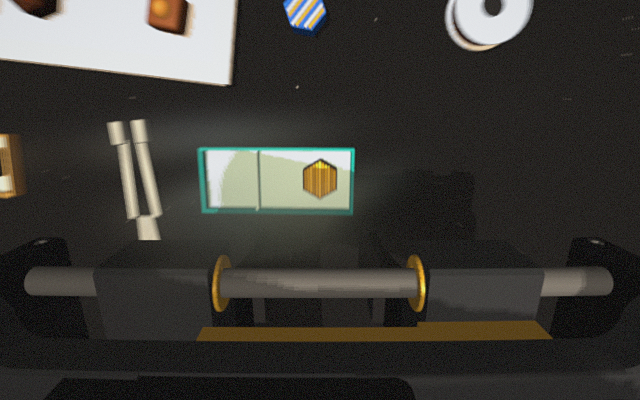

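Run:
```python
from station import r,imaging
from h import *
w=imaging.capture('wrist')
R=imaging.regions_of('hex_gold',w); print([(q['p'],q['centre'],fitmasks('hex',.023,[(q['mask'],w)],[.4145,-.2018,0],z=.003)) for q in R[:2]])
plan(r.sense(),[.58,-.07,.42],-148.3,vmax=.042)
```

```text
[(0.77, [319.5, 185.8], (array([ 0.41629357, -0.20127309,  0.01202102]), np.float64(0.039534677001517804)))]
8 from [ 0.4018 -0.2077  0.1974] -89.15
xyz [[-0.0255, -0.0179, -0.0245], [-0.0255, -0.0206, -0.0221], [-0.0257, -0.0231, -0.0194], [-0.0258, -0.0251, -0.0164], [-0.026, -0.0268, -0.0132], [-0.0262, -0.028, -0.0098], [-0.0264, -0.0288, -0.0062], [-0.0267, -0.0291, -0.0026]]
tw [7.39, 7.39, 7.39, 7.39, 7.39, 7.39, 7.39, 7.39]
```

Call:
{"api": "apply_moves", "payload": {"xyz": [[-0.026, -0.018, -0.025], [-0.026, -0.021, -0.022], [-0.026, -0.023, -0.019], [-0.026, -0.025, -0.016], [-0.026, -0.027, -0.013], [-0.026, -0.028, -0.01], [-0.026, -0.029, -0.006], [-0.026, -0.029, -0.003], [0, 0, 0]], "twist": [7.4, 7.4, 7.4, 7.4, 7.4, 7.4, 7.4, 7.4, 0], "claw": [0.5, 0.5, 0.5, 0.5, 0.5, 0.5, 0.5, 0.5, 0.5]}}

```text
time_s: 32.5
tcp_pos: [0.5877, -0.0746, 0.4134]
ee_rot: [[0.044, -0.875, -0.483], [0.043, -0.481, 0.876], [-0.998, -0.06, 0.017]]
wrist_force: [0.0, -0.4, -0.5]
gripper_width: 0.5
```

```bash
python3 st.py;python3 - <<'E'
from station import r,imaging
from h import *
plan(r.sense(),[.62,-.0637,.15],-148.3,vmax=.026)
E
```

```text
32.5 [ 0.5877 -0.0746  0.4134] F [ 0.  -0.4 -0.5] ax [ 0.0441  0.0434 -0.9981] yaw -151.2 g 0.5 [  7.3  14.1  14.4  -2.1 -87.5  21.6]
11 from [ 0.5877 -0.0746  0.4134] -151.2
xyz [[0.0241, -0.0016, -0.001], [0.0241, -0.0016, -0.001], [0.0241, -0.0016, -0.001], [0.0241, -0.0016, -0.001], [0.0241, -0.0016, -0.001], [0.0241, -0.0016, -0.001], [0.0241, -0.0016, -0.001], [0.0241, -0.0016, -0.001], [0.0241, -0.0016, -0.0011], [0.0241, -0.0016, -0.0011], [0.0241, -0.0016, -0.0011]]
tw [-0.26, -0.26, -0.26, -0.26, -0.26, -0.26, -0.26, -0.26, -0.26, -0.26, -0.26]
```

Call:
{"api": "apply_moves", "payload": {"xyz": [[0.012, -0.001, 0], [0.012, -0.001, 0], [0.012, -0.001, 0], [0.012, -0.001, 0], [0.012, -0.001, 0], [0.012, -0.001, 0], [0.012, -0.001, 0], [0.012, -0.001, 0], [0.012, -0.001, 0], [0.012, -0.001, 0], [0.012, -0.001, 0]], "twist": [-0.3, -0.3, -0.3, -0.3, -0.3, -0.3, -0.3, -0.3, -0.3, -0.3, 0], "claw": [0.5, 0.5, 0.5, 0.5, 0.5, 0.5, 0.5, 0.5, 0.5, 0.5, 0.5]}}

```text
time_s: 33.6
tcp_pos: [0.5975, -0.0633, 0.2612]
ee_rot: [[0.027, -0.846, -0.533], [0.045, -0.532, 0.846], [-0.999, -0.047, 0.023]]
wrist_force: [-0.6, 0.1, -1.1]
gripper_width: 0.501
```

```bash
python3 st.py
```

```text
33.6 [ 0.5975 -0.0633  0.2612] F [-0.6  0.1 -1.1] ax [ 0.0273  0.0445 -0.9986] yaw -147.84 g 0.501 [  8.2  18.2  -0.9  -2.5 -69.1  24.8]
```

Run:
```python
from station import r,imaging
from h import *
plan(r.sense(),[.631,-.0637,.085],-148.3,vmax=.02)
```

```text
9 from [ 0.5975 -0.0633  0.2612] -147.84
xyz [[0.0197, -0.0022, -0.0025], [0.0197, -0.0022, -0.0025], [0.0197, -0.0022, -0.0025], [0.0197, -0.0022, -0.0025], [0.0197, -0.0022, -0.0025], [0.0197, -0.0022, -0.0025], [0.0197, -0.0022, -0.0025], [0.0197, -0.0022, -0.0025], [0.0197, -0.0022, -0.0024]]
tw [0.05, 0.05, 0.05, 0.05, 0.05, 0.05, 0.05, 0.05, 0.05]
```

Call:
{"api": "apply_moves", "payload": {"xyz": [[0.02, -0.002, -0.002], [0.02, -0.002, -0.002], [0.02, -0.002, -0.003], [0.02, -0.002, -0.002], [0.02, -0.002, -0.003], [0.02, -0.002, -0.002], [0.02, -0.002, -0.003], [0.02, -0.002, -0.002], [0.014, -0.001, -0.002], [0, 0, 0], [0, 0, 0]], "twist": [0, 0, 0, 0, 0, 0, 0, 0, 0, 0, 0], "claw": [0.5, 0.5, 0.5, 0.5, 0.5, 0.5, 0.5, 0.5, 0.5, 0.5, 0.5]}}

```text
time_s: 34.7
tcp_pos: [0.6302, -0.0636, 0.0753]
ee_rot: [[0.028, -0.845, -0.535], [0.044, -0.533, 0.845], [-0.999, -0.047, 0.022]]
wrist_force: [1.0, 0.1, 0.7]
gripper_width: 0.5
```

```bash
python3 st.py wrist w9;python3 - <<'E'
from station import r,imaging
from h import *
plan(r.sense(),[.633,-.0637,.037],-148.3,vmax=.015)
E
```

```text
34.7 [ 0.6302 -0.0636  0.0753] F [1.  0.1 0.7] ax [ 0.0284  0.0437 -0.9986] yaw -147.74 g 0.5 [  7.8  30.8  -9.4  -3.  -47.9  26.5]
3 from [ 0.6301 -0.0635  0.0754] -147.75
xyz [[0.0128, -0.0002, -0.0009], [0.0128, -0.0002, -0.0009], [0.0128, -0.0002, -0.0008]]
tw [0.18, 0.18, 0.18]
```

View pics/w9.png

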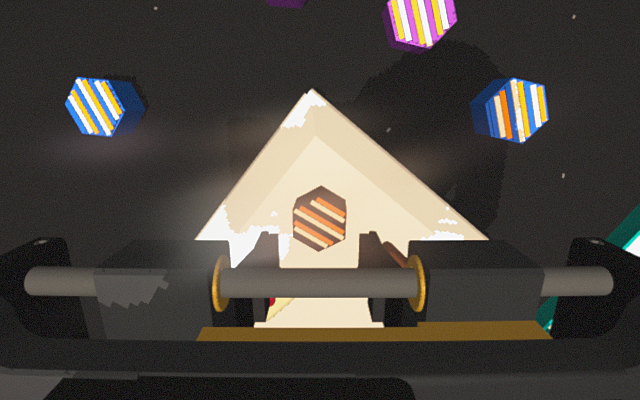

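Run:
```python
from station import r,imaging
from h import *
w=imaging.capture('wrist');s=r.sense()
for z in (.0294,): 
    P=back([[320,218],[293,218],[346.5,218]],z,w); print(P.round(4),((P-s['tcp_pos'])@s['ee_rot']).round(4))
print(orient(rect(w,.633,-.0637,.0294),6))
R=imaging.regions_of('hex_orange',w); R=[q for q in R if abs(q['centre'][0]-320)<40]
for q in R[:1]: print(fitmasks('hex',.023,[(q['mask'],w)],[.633,-.0637,0],z=.0064))
```

```text
[[ 0.6344 -0.0677  0.0294]
 [ 0.6487 -0.0583  0.0294]
 [ 0.6205 -0.0768  0.0294]] [[ 0.0464  0.0009 -0.0067]
 [ 0.0472 -0.0162 -0.0064]
 [ 0.0456  0.0176 -0.007 ]]
(np.float32(-28.986982), np.float32(0.652159))
(array([ 0.63287823, -0.06426541,  0.01860546]), np.float64(0.0568203515907717))
```

Call:
{"api": "apply_moves", "payload": {"xyz": [[0.014, 0, -0.001], [0.014, 0, -0.002], [0.013, 0, -0.001], [0, 0, 0]], "twist": [0.3, 0.2, 0, 0], "claw": [0.5, 0.5, 0.5, 0.5]}}

```text
time_s: 35.25
tcp_pos: [0.6349, -0.0651, 0.034]
ee_rot: [[0.034, -0.85, -0.526], [0.045, -0.525, 0.85], [-0.998, -0.052, 0.02]]
wrist_force: [-0.2, 0.5, 0.0]
gripper_width: 0.498
```

```bash
python3 st.py
```

```text
35.25 [ 0.6349 -0.0651  0.034 ] F [-0.2  0.5  0. ] ax [ 0.034   0.0447 -0.9984] yaw -148.29 g 0.498 [  7.5  34.  -10.7  -3.3 -43.1  26.6]
```

Call:
{"api": "apply_moves", "payload": {"xyz": [[-0.001, 0, 0], [0, 0, 0], [0, 0, 0], [0, 0, 0]], "twist": [0, 0, 0, 0], "claw": [0.2, 0.2, 0.2, 0.2]}}

```text
time_s: 35.65
tcp_pos: [0.6349, -0.0652, 0.0346]
ee_rot: [[0.033, -0.85, -0.527], [0.044, -0.525, 0.85], [-0.998, -0.052, 0.02]]
wrist_force: [-0.7, 0.6, -0.8]
gripper_width: 0.386
```

```bash
python3 st.py
```

```text
35.65 [ 0.6349 -0.0652  0.0346] F [-0.7  0.6 -0.8] ax [ 0.0333  0.0443 -0.9985] yaw -148.28 g 0.386 [  7.5  34.  -10.6  -3.3 -43.3  26.6]
```

Call:
{"api": "apply_moves", "payload": {"xyz": [[-0.02, 0, 0], [-0.04, 0, 0], [-0.04, 0, 0]], "twist": [0, 0, 0], "claw": [0.2, 0.2, 0.2]}}

```text
time_s: 35.95
tcp_pos: [0.6277, -0.0697, 0.1307]
ee_rot: [[0.019, -0.851, -0.526], [0.044, -0.524, 0.85], [-0.999, -0.039, 0.027]]
wrist_force: [0.5, -0.1, 0.5]
gripper_width: 0.381
```

```bash
python3 st.py;python3 - <<'E'
from station import r,imaging
from h import *
plan(r.sense(),[.412,-.164,.13],-149.1,vmax=.035)
E
```

```text
35.95 [ 0.6277 -0.0697  0.1307] F [ 0.5 -0.1  0.5] ax [ 0.0191  0.0439 -0.9989] yaw -148.34 g 0.381 [  7.2  27.4  -6.1  -2.9 -55.1  26.1]
7 from [ 0.6277 -0.0697  0.1307] -148.34
xyz [[-0.0011, 0.0333, 0.0047], [-0.0011, 0.0333, 0.0047], [-0.0011, 0.0333, 0.0046], [-0.0011, 0.0333, 0.0045], [-0.0011, 0.0333, 0.0045], [-0.0011, 0.0333, 0.0044], [-0.0011, 0.0333, 0.0044]]
tw [0.11, 0.11, 0.11, 0.11, 0.11, 0.11, 0.11]
```

Call:
{"api": "apply_moves", "payload": {"xyz": [[-0.001, 0.033, 0.005], [-0.001, 0.033, 0.005], [-0.001, 0.033, 0.005], [-0.001, 0.033, 0.005], [-0.001, 0.033, 0.004], [-0.001, 0.033, 0.004], [-0.001, 0.03, 0.004], [0, 0, 0], [0, 0, 0]], "twist": [0.1, 0.1, 0.1, 0.1, 0.1, 0.1, 0.1, 0, 0], "claw": [0.2, 0.2, 0.2, 0.2, 0.2, 0.2, 0.2, 0.2, 0.2]}}

```text
time_s: 36.85
tcp_pos: [0.4146, -0.1642, 0.1382]
ee_rot: [[0.047, -0.854, -0.517], [0.044, -0.516, 0.856], [-0.998, -0.063, 0.013]]
wrist_force: [0.9, 0.6, -0.8]
gripper_width: 0.385
```

```bash
python3 st.py top t2
python3 - <<'E'
from station import r,imaging
from h import *
plan(r.sense(),[.414,-.164,.045],-149.1,vmax=.02)
t=imaging.capture('top');im=t['pixels'][250:330,330:460];cv2.imwrite('pics/t2c.png',cv2.resize(im,None,fx=5,fy=5,interpolation=cv2.INTER_CUBIC)[:,:,::-1])
w=imaging.capture('wrist');cv2.imwrite('pics/w10.png',w['pixels'][:,:,::-1])
E
```

```text
36.85 [ 0.4146 -0.1642  0.1382] F [ 0.9  0.6 -0.8] ax [ 0.047   0.0437 -0.9979] yaw -148.88 g 0.385 [ -2.5  10.1 -31.4  -3.6 -46.   36.1]
5 from [ 0.4145 -0.164   0.138 ] -148.88
xyz [[0.0186, 0.0012, -0.0002], [0.0186, 0.0012, -0.0002], [0.0186, 0.0012, -0.0002], [0.0186, 0.0012, -0.0002], [0.0186, 0.0012, -0.0002]]
tw [0.04, 0.04, 0.04, 0.04, 0.04]
```

View pics/w10.png

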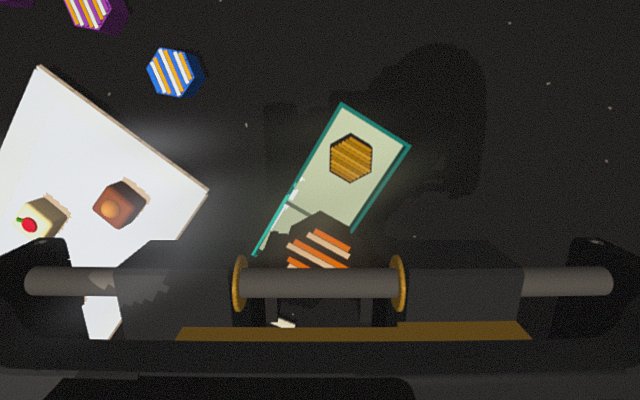

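Run:
```python
from station import r,imaging
from h import *
w=imaging.capture('wrist')
R=imaging.regions_of('hex_gold',w)
for q in R[:1]: print(q['centre'],fitmasks('hex',.023,[(q['mask'],w)],[.415,-.2018,0],z=.003))
print(back([[351,158]],.026,w), back([[341,102.5],[411,147.5]],.015,w).round(4))
p=rect(w,.414,-.19,.026,half=.05,N=400);cv2.imwrite('pics/rb2.png',p[:,:,::-1]); print(orient(rect(w,.4155,-.2015,.026),6))
```

```text
[350.1, 161.3] (array([ 0.41596978, -0.20101846,  0.01303697]), np.float64(0.03448893475370318))
[[ 0.41653771 -0.2021741   0.026     ]] [[ 0.4461 -0.2341  0.015 ]
 [ 0.3784 -0.2339  0.015 ]]
(np.float32(-29.486153), np.float32(0.5923993))
```

View pics/rb2.png

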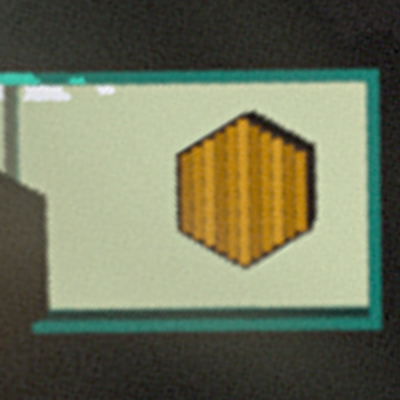

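Call:
{"api": "apply_moves", "payload": {"xyz": [[0.018, 0.001, 0], [0.018, 0.001, -0.001], [0.018, 0, -0.001], [0.018, 0.001, 0], [0.018, 0, 0], [0, 0, 0]], "twist": [0.1, 0.1, 0, 0, 0, 0], "claw": [0.2, 0.2, 0.2, 0.2, 0.2, 0.2]}}

```text
time_s: 37.7
tcp_pos: [0.424, -0.1615, 0.0445]
ee_rot: [[0.049, -0.853, -0.52], [0.043, -0.518, 0.854], [-0.998, -0.064, 0.011]]
wrist_force: [-0.2, 0.4, -0.6]
gripper_width: 0.382
```

```bash
python3 st.py
python3 - <<'E'
from station import r,imaging
from h import *
plan(r.sense(),[.417,-.1635,.036],-149.1,n=1)
E
```

```text
37.7 [ 0.424  -0.1615  0.0445] F [-0.2  0.4 -0.6] ax [ 0.0491  0.0433 -0.9979] yaw -148.73 g 0.382 [ -2.1  19.6 -36.1  -4.9 -31.6  37.5]
1 from [ 0.424  -0.1615  0.0445] -148.73
xyz [[0.008, 0.0076, 0.0018]]
tw [0.37]
```

Call:
{"api": "apply_moves", "payload": {"xyz": [[0.002, 0.005, 0.001], [0.003, 0.003, 0.001], [0.003, 0, 0], [0, 0, 0]], "twist": [0.3, 0, 0, 0], "claw": [0.2, 0.2, 0.2, 0.2]}}

```text
time_s: 38.1
tcp_pos: [0.4181, -0.1636, 0.037]
ee_rot: [[0.052, -0.855, -0.516], [0.043, -0.514, 0.856], [-0.998, -0.067, 0.01]]
wrist_force: [-0.8, 0.2, -0.3]
gripper_width: 0.381
```

```bash
python3 st.py
```

```text
38.1 [ 0.4181 -0.1636  0.037 ] F [-0.8  0.2 -0.3] ax [ 0.0521  0.0428 -0.9977] yaw -148.96 g 0.381 [ -2.4  20.  -37.2  -5.2 -30.   37.9]
```

Call:
{"api": "apply_moves", "payload": {"xyz": [[0.002, 0, 0], [0.002, 0.001, 0]], "twist": [0, 0], "claw": [0.2, 0.2]}}

```text
time_s: 38.3
tcp_pos: [0.4183, -0.1641, 0.0338]
ee_rot: [[0.055, -0.855, -0.516], [0.042, -0.515, 0.856], [-0.998, -0.069, 0.008]]
wrist_force: [-0.1, 0.0, -0.8]
gripper_width: 0.39
```

Call:
{"api": "apply_moves", "payload": {"xyz": [[0.0015, 0, 0]], "twist": [0], "claw": [0.2]}}

```text
time_s: 38.4
tcp_pos: [0.4184, -0.1641, 0.0323]
ee_rot: [[0.055, -0.855, -0.516], [0.042, -0.515, 0.856], [-0.998, -0.069, 0.008]]
wrist_force: [-0.4, 0.5, -0.8]
gripper_width: 0.387
```

Call:
{"api": "apply_moves", "payload": {"xyz": [[0.001, 0, 0]], "twist": [0], "claw": [0.2]}}

```text
time_s: 38.5
tcp_pos: [0.4185, -0.164, 0.0313]
ee_rot: [[0.056, -0.855, -0.516], [0.042, -0.515, 0.856], [-0.998, -0.07, 0.008]]
wrist_force: [-1.1, 0.1, 1.7]
gripper_width: 0.384
```

Call:
{"api": "apply_moves", "payload": {"xyz": [[0.001, 0, 0]], "twist": [0], "claw": [0.2]}}

```text
time_s: 38.6
tcp_pos: [0.4187, -0.1641, 0.031]
ee_rot: [[0.055, -0.854, -0.517], [0.042, -0.515, 0.856], [-0.998, -0.069, 0.008]]
wrist_force: [-3.4, 1.3, 16.6]
gripper_width: 0.388
```

Call:
{"api": "apply_moves", "payload": {"xyz": [[0, 0, 0], [0, 0, 0], [0, 0, 0]], "twist": [0, 0, 0], "claw": [0.5, 0.5, 0.5]}}

```text
time_s: 38.9
tcp_pos: [0.4191, -0.1642, 0.0314]
ee_rot: [[0.056, -0.854, -0.517], [0.042, -0.516, 0.856], [-0.998, -0.07, 0.007]]
wrist_force: [-0.1, 0.9, -0.0]
gripper_width: 0.486
```

Call:
{"api": "apply_moves", "payload": {"xyz": [[-0.02, 0, 0], [-0.04, 0, 0], [-0.04, 0, 0], [0, 0, 0]], "twist": [0, 0, 0, 0], "claw": [0.5, 0.5, 0.5, 0.5]}}

```text
time_s: 39.3
tcp_pos: [0.4129, -0.1686, 0.1329]
ee_rot: [[0.051, -0.854, -0.517], [0.042, -0.516, 0.856], [-0.998, -0.065, 0.009]]
wrist_force: [0.5, -0.1, -0.9]
gripper_width: 0.501
```

```bash
python3 st.py wrist w11
```

```text
39.3 [ 0.4129 -0.1686  0.1329] F [ 0.5 -0.1 -0.9] ax [ 0.0509  0.0416 -0.9978] yaw -148.88 g 0.501 [ -3.   10.4 -31.9  -3.6 -44.9  36.7]
```

View pics/w11.png

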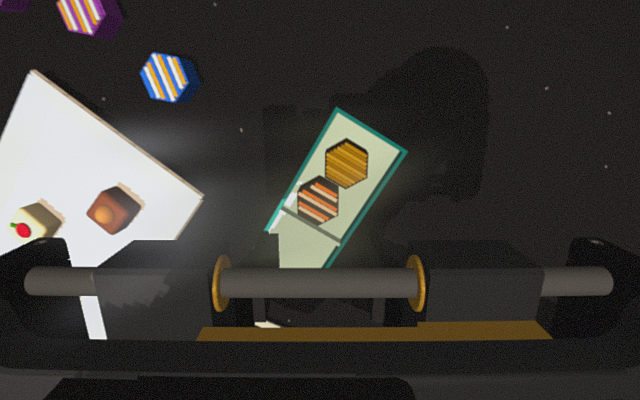

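Run:
```python
from station import r,imaging
from h import *
w=imaging.capture('wrist')
for n,p in (('hex_gold',(.416,-.2013)),('hex_orange',(.4175,-.1635))):
    uv=proj([*p,.026],w)[0]
    R=[q for q in imaging.regions_of(n,w) if np.hypot(*(np.array(q['centre'])-uv))<15]
    for q in R[:1]: print(n,fitmasks('hex',.023,[(q['mask'],w)],[*p,0],z=.003)[0].round(4), orient(rect(w,*p,.026),6))
p=rect(w,.414,-.18,.026,half=.05,N=400);cv2.imwrite('pics/rb3.png',p[:,:,::-1])
plan(r.sense(),[.413,-.1825,.09],-89.4,n=8)
```

```text
hex_gold [ 0.4162 -0.2012  0.0322] (np.float32(-29.02738), np.float32(0.6107543))
hex_orange [ 0.4187 -0.1621  0.0095] (np.float32(-28.489756), np.float32(0.5879049))
8 from [ 0.4089 -0.1678  0.1273] -148.99
xyz [[0.0046, 0.0008, -0.0019], [0.0046, 0.001, -0.0018], [0.0046, 0.0012, -0.0017], [0.0046, 0.0014, -0.0016], [0.0046, 0.0016, -0.0014], [0.0045, 0.0018, -0.0012], [0.0045, 0.0019, -0.001], [0.0045, 0.002, -0.0008]]
tw [-7.45, -7.45, -7.45, -7.45, -7.45, -7.45, -7.45, -7.45]
```

View pics/rb3.png

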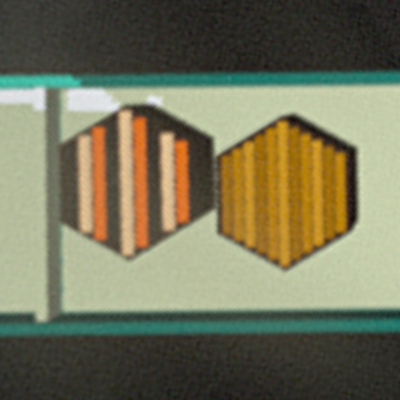

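Call:
{"api": "apply_moves", "payload": {"xyz": [[0.003, 0.001, -0.002], [0.003, 0.001, -0.002], [0.003, 0.001, -0.002], [0.003, 0.001, -0.002], [0.003, 0.002, -0.001], [0.003, 0.002, -0.001], [0.003, 0.002, -0.001], [0.003, 0.002, 0], [0, 0, 0]], "twist": [-7.4, -7.4, -7.4, -7.4, -7.4, -7.4, -7.4, -7.4, 0], "claw": [1, 1, 1, 1, 1, 1, 1, 1, 1]}}

```text
time_s: 40.4
tcp_pos: [0.4042, -0.1828, 0.0876]
ee_rot: [[0.007, 0.045, -0.999], [0.048, -0.998, -0.044], [-0.999, -0.048, -0.009]]
wrist_force: [0.4, -0.5, 0.2]
gripper_width: 0.994
```

```bash
python3 st.py wrist w12
python3 - <<'E'
from station import r,imaging
from h import *
plan(r.sense(),[.417,-.182,.045],-89.2,vmax=.016)
E
```

```text
40.4 [ 0.4042 -0.1828  0.0876] F [ 0.4 -0.5  0.2] ax [ 0.0069  0.0481 -0.9988] yaw -87.44 g 0.994 [ -5.2  15.4 -33.5  -4.2 -41.1 101. ]
3 from [ 0.4043 -0.1827  0.0878] -87.56
xyz [[0.0143, 0.0006, -0.0041], [0.0143, 0.0006, -0.0041], [0.0143, 0.0005, -0.0041]]
tw [0.55, 0.55, 0.55]
```

Call:
{"api": "apply_moves", "payload": {"xyz": [[0.014, 0.001, -0.005], [0.014, 0, -0.005], [0.012, 0, -0.003], [0, 0, 0]], "twist": [0.6, 0.6, 0.5, 0], "claw": [1, 1, 1, 1]}}

```text
time_s: 40.85
tcp_pos: [0.4172, -0.1811, 0.0451]
ee_rot: [[0.004, 0.0, -1.0], [0.048, -0.999, -0.0], [-0.999, -0.048, -0.004]]
wrist_force: [-0.7, -0.7, 0.1]
gripper_width: 0.996
```

```bash
python3 st.py
python3 - <<'E'
from station import r,imaging
from h import *
plan(r.sense(),[.417,-.182,.0345],-89.2,vmax=.016)
E
```

```text
40.85 [ 0.4172 -0.1811  0.0451] F [-0.7 -0.7  0.1] ax [ 0.0038  0.0481 -0.9988] yaw -89.98 g 0.996 [ -4.9  20.6 -34.2  -4.8 -35.3  98.8]
1 from [ 0.4172 -0.1811  0.0451] -89.98
xyz [[0.0105, 0.0014, 0.0003]]
tw [-0.78]
```

Call:
{"api": "apply_moves", "payload": {"xyz": [[0.006, 0.001, 0], [0.0045, 0.001, 0], [0, 0, 0]], "twist": [-0.6, 0, 0], "claw": [1, 1, 1]}}

```text
time_s: 41.15
tcp_pos: [0.4172, -0.1826, 0.034]
ee_rot: [[0.004, 0.01, -1.0], [0.048, -0.999, -0.009], [-0.999, -0.048, -0.004]]
wrist_force: [-0.1, 1.0, -0.4]
gripper_width: 0.999
```

Call:
{"api": "apply_moves", "payload": {"xyz": [[0, 0, 0], [0, 0, 0], [0, 0, 0], [0, 0, 0]], "twist": [0, 0, 0, 0], "claw": [0.82, 0.82, 0.8, 0.8]}}

```text
time_s: 41.55
tcp_pos: [0.4176, -0.1828, 0.035]
ee_rot: [[0.006, 0.009, -1.0], [0.048, -0.999, -0.009], [-0.999, -0.048, -0.006]]
wrist_force: [-0.9, -0.1, -0.5]
gripper_width: 0.814
```

```bash
python3 st.py
```

```text
41.55 [ 0.4176 -0.1828  0.035 ] F [-0.9 -0.1 -0.5] ax [ 0.0057  0.0477 -0.9988] yaw -89.49 g 0.814 [ -5.1  21.7 -34.6  -5.  -33.8  99.7]
```

Call:
{"api": "apply_moves", "payload": {"xyz": [[0, 0, 0], [0, 0, 0]], "twist": [0, 0], "claw": [0.785, 0.785]}}

```text
time_s: 41.75
tcp_pos: [0.4177, -0.1828, 0.0353]
ee_rot: [[0.006, 0.009, -1.0], [0.048, -0.999, -0.009], [-0.999, -0.048, -0.007]]
wrist_force: [-0.1, 1.0, 1.0]
gripper_width: 0.786
```

Call:
{"api": "apply_moves", "payload": {"xyz": [[0, 0, 0], [0, 0, 0]], "twist": [0, 0], "claw": [0.77, 0.77]}}

```text
time_s: 41.95
tcp_pos: [0.4177, -0.1829, 0.0354]
ee_rot: [[0.006, 0.009, -1.0], [0.048, -0.999, -0.009], [-0.999, -0.048, -0.007]]
wrist_force: [-0.4, -0.1, -0.0]
gripper_width: 0.777
```

```bash
python3 st.py wrist w13
```

```text
41.95 [ 0.4177 -0.1829  0.0354] F [-0.4 -0.1 -0. ] ax [ 0.0064  0.0476 -0.9988] yaw -89.48 g 0.777 [ -5.1  21.6 -34.5  -4.9 -33.8  99.7]
```

View pics/w13.png

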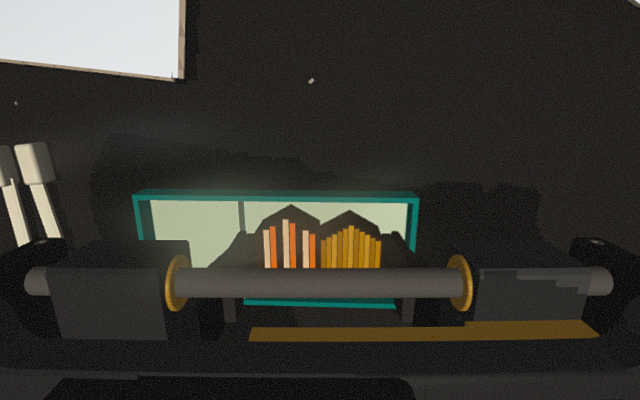

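Call:
{"api": "apply_moves", "payload": {"xyz": [[0, 0, 0], [0, 0, 0], [0, 0, 0], [-0.01, 0, 0], [-0.03, 0, 0], [-0.04, 0, 0], [-0.04, 0, 0], [0, 0, 0]], "twist": [0, 0, 0, 0, 0, 0, 0, 0], "claw": [0.9, 0.97, 1, 1, 0.8, 0.6, 0.5, 0.5]}}

```text
time_s: 42.8
tcp_pos: [0.4167, -0.1892, 0.1614]
ee_rot: [[0.004, 0.009, -1.0], [0.046, -0.999, -0.009], [-0.999, -0.046, -0.005]]
wrist_force: [0.6, -0.0, 0.8]
gripper_width: 0.717
```

```bash
python3 st.py wrist w14
python3 - <<'E'
from station import r,imaging
from h import *
w=imaging.capture('wrist')
p=rect(w,.415,-.165,.026,half=.06,N=400);cv2.imwrite('pics/rb4.png',p[:,:,::-1])
for n,p in (('hex_gold',(.416,-.2)),('hex_orange',(.4175,-.1655))):
    uv=proj([*p,.026],w)[0]
    R=[q for q in imaging.regions_of(n,w) if np.hypot(*(np.array(q['centre'])-uv))<15]
    for q in R[:1]: f=fitmasks('hex',.023,[(q['mask'],w)],[*p,0],z=.003)[0];print(n,f.round(4), orient(rect(w,*f[:2],.026),6))
E
```

```text
42.8 [ 0.4167 -0.1892  0.1614] F [ 0.6 -0.   0.8] ax [ 0.0041  0.0463 -0.9989] yaw -89.46 g 0.717 [ -5.8  10.6 -26.6  -3.3 -52.9  98.4]
hex_gold [ 0.4165 -0.1989  0.0078] (np.float32(-29.058958), np.float32(0.6131904))
hex_orange [ 0.4192 -0.1645 -0.011 ] (np.float32(-29.266985), np.float32(0.6325895))
```

View pics/rb4.png

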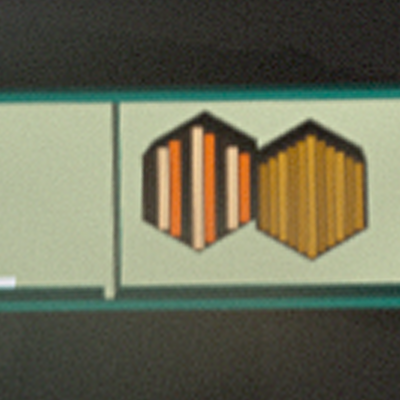

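Run:
```python
from station import r,imaging
from h import *
plan(r.sense(),[.61,.0,.25],-101.7,vmax=.042)
```

```text
7 from [ 0.4123 -0.1879  0.1549] -89.58
xyz [[-0.0125, -0.0273, -0.0283], [-0.0125, -0.0281, -0.0275], [-0.0124, -0.029, -0.0267], [-0.0124, -0.0297, -0.0258], [-0.0123, -0.0305, -0.0249], [-0.0123, -0.0313, -0.024], [-0.0122, -0.032, -0.0231]]
tw [1.73, 1.73, 1.73, 1.73, 1.73, 1.73, 1.73]
```

Call:
{"api": "apply_moves", "payload": {"xyz": [[-0.013, -0.027, -0.028], [-0.013, -0.028, -0.027], [-0.013, -0.029, -0.027], [-0.013, -0.03, -0.026], [-0.012, -0.03, -0.025], [-0.012, -0.031, -0.024], [-0.012, -0.03, -0.02], [0, 0, 0], [0, 0, 0]], "twist": [1.7, 1.7, 1.7, 1.7, 1.7, 1.7, 1.7, 0, 0], "claw": [0.5, 0.5, 0.5, 0.5, 0.5, 0.5, 0.5, 0.5, 0.5]}}

```text
time_s: 43.9
tcp_pos: [0.6076, 0.0047, 0.2332]
ee_rot: [[-0.046, -0.212, -0.976], [0.048, -0.976, 0.21], [-0.998, -0.037, 0.055]]
wrist_force: [-0.2, 0.1, -0.3]
gripper_width: 0.5
```

```bash
python3 st.py
python3 - <<'E'
from station import r,imaging
from h import *
w=imaging.capture('wrist');cv2.imwrite('pics/w15.png',w['pixels'][:,:,::-1])
p=rect(w,.6355,.0045,.0294,N=400);cv2.imwrite('pics/rw.png',p[:,:,::-1]);print(orient(rect(w,.6355,.0045,.0294),4))
plan(r.sense(),[.634,.0045,.08],-101.7,vmax=.02)
E
```

```text
43.9 [0.6076 0.0047 0.2332] F [-0.2  0.1 -0.3] ax [-0.0463  0.048  -0.9978] yaw -102.27 g 0.5 [ 14.   21.8   0.9  -3.5 -71.   65. ]
(np.float32(-12.118582), np.float32(0.6811217))
8 from [0.6075 0.0045 0.2331] -102.29
xyz [[0.0189, 0.0, -0.0043], [0.0189, 0.0, -0.0043], [0.0189, 0.0, -0.0043], [0.0189, 0.0, -0.0043], [0.0189, 0.0, -0.0043], [0.0189, 0.0, -0.0043], [0.0189, 0.0, -0.0043], [0.0189, 0.0, -0.0043]]
tw [-0.07, -0.07, -0.07, -0.07, -0.07, -0.07, -0.07, -0.07]
```

View pics/rw.png

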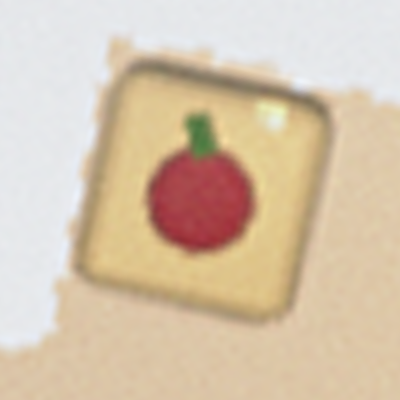

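View pics/w15.png

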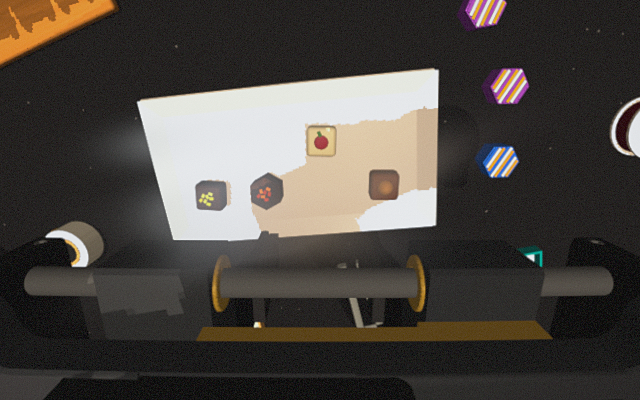

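Call:
{"api": "apply_moves", "payload": {"xyz": [[0.019, 0, -0.004], [0.019, 0, -0.005], [0.019, 0, -0.004], [0.019, 0, -0.005], [0.019, 0, -0.004], [0.019, 0, -0.005], [0.019, 0, -0.004], [0.016, 0, -0.004], [0, 0, 0], [0, 0, 0]], "twist": [0, 0, 0, 0, 0, 0, 0, 0, 0, 0], "claw": [0.52, 0.52, 0.52, 0.52, 0.52, 0.52, 0.52, 0.52, 0.52, 0.52]}}

```text
time_s: 44.95
tcp_pos: [0.6222, -0.0067, 0.0699]
ee_rot: [[-0.065, -0.223, -0.973], [0.045, -0.974, 0.22], [-0.997, -0.029, 0.074]]
wrist_force: [0.8, 0.2, -0.9]
gripper_width: 0.519
```

```bash
python3 st.py
python3 - <<'E'
from station import r,imaging
from h import *
plan(r.sense(),[.6365,.004,.035],-102,vmax=.016)
E
```

```text
44.95 [ 0.6222 -0.0067  0.0699] F [ 0.8  0.2 -0.9] ax [-0.0653  0.0445 -0.9969] yaw -102.87 g 0.519 [ 12.6  32.4  -7.   -4.1 -53.8  67.1]
3 from [ 0.6222 -0.0067  0.0699] -102.87
xyz [[0.0115, -0.0042, -0.0047], [0.0115, -0.0042, -0.0047], [0.0115, -0.0042, -0.0048]]
tw [-0.29, -0.29, -0.29]
```

Call:
{"api": "apply_moves", "payload": {"xyz": [[0.006, -0.006, -0.007], [0.006, -0.006, -0.007], [0.01, 0, 0], [0.01, 0, 0], [0, 0, 0]], "twist": [-0.4, -0.4, 0, 0, 0], "claw": [0.52, 0.52, 0.52, 0.52, 0.52]}}

```text
time_s: 45.45
tcp_pos: [0.6384, 0.0041, 0.0373]
ee_rot: [[-0.061, -0.208, -0.976], [0.045, -0.978, 0.205], [-0.997, -0.032, 0.069]]
wrist_force: [-0.2, -0.2, -0.2]
gripper_width: 0.519
```

```bash
python3 st.py
python3 - <<'E'
from station import r,imaging
from h import *
plan(r.sense(),[.6365,.004,.0355],-102,n=1)
E
```

```text
45.45 [0.6384 0.0041 0.0373] F [-0.2 -0.2 -0.2] ax [-0.0611  0.0453 -0.9971] yaw -102.0 g 0.519 [ 13.3  35.8  -6.   -4.3 -51.1  67.6]
1 from [0.6384 0.0041 0.0373] -102.0
xyz [[0.0019, 0.0005, 0.0017]]
tw [-0.0]
```

Call:
{"api": "apply_moves", "payload": {"xyz": [[0.003, 0, 0.002], [0, 0, 0], [0, 0, 0], [0, 0, 0], [0, 0, 0]], "twist": [0, 0, 0, 0, 0], "claw": [0.52, 0.2, 0.2, 0.2, 0.2]}}

```text
time_s: 45.95
tcp_pos: [0.6359, 0.0047, 0.0345]
ee_rot: [[-0.061, -0.207, -0.976], [0.045, -0.978, 0.205], [-0.997, -0.032, 0.069]]
wrist_force: [0.9, -0.8, 0.4]
gripper_width: 0.364
```

```bash
python3 st.py
```

```text
45.95 [0.6359 0.0047 0.0345] F [ 0.9 -0.8  0.4] ax [-0.061   0.0451 -0.9971] yaw -101.98 g 0.364 [ 13.4  35.8  -6.5  -4.3 -50.6  67.5]
```

Call:
{"api": "apply_moves", "payload": {"xyz": [[-0.02, 0, 0], [-0.04, 0, 0], [-0.04, 0, 0]], "twist": [0, 0, 0], "claw": [0.2, 0.2, 0.2]}}

```text
time_s: 46.25
tcp_pos: [0.6378, -0.0004, 0.1301]
ee_rot: [[-0.076, -0.209, -0.975], [0.043, -0.978, 0.206], [-0.996, -0.026, 0.084]]
wrist_force: [0.5, 0.4, 0.1]
gripper_width: 0.365
```

```bash
python3 st.py
python3 - <<'E'
from station import r,imaging
from h import *
plan(r.sense(),[.408,-.104,.13],-89.2,vmax=.035)
E
```

```text
46.25 [ 6.378e-01 -4.000e-04  1.301e-01] F [0.5 0.4 0.1] ax [-0.0765  0.0433 -0.9961] yaw -102.06 g 0.365 [ 12.8  30.3  -0.8  -3.8 -62.7  67. ]
8 from [ 6.378e-01 -4.000e-04  1.301e-01] -102.06
xyz [[0.0016, 0.0187, 0.0253], [0.0017, 0.0179, 0.0258], [0.0018, 0.0172, 0.0263], [0.0018, 0.0165, 0.0268], [0.0019, 0.0157, 0.0272], [0.0019, 0.0149, 0.0277], [0.002, 0.0142, 0.0281], [0.0021, 0.0134, 0.0285]]
tw [-1.61, -1.61, -1.61, -1.61, -1.61, -1.61, -1.61, -1.61]
```

Call:
{"api": "apply_moves", "payload": {"xyz": [[0.002, 0.019, 0.025], [0.002, 0.018, 0.026], [0.002, 0.017, 0.026], [0.002, 0.016, 0.027], [0.002, 0.016, 0.027], [0.002, 0.015, 0.028], [0.002, 0.014, 0.028], [0.001, 0.012, 0.024], [0, 0, 0], [0, 0, 0]], "twist": [-1.6, -1.6, -1.6, -1.6, -1.6, -1.6, -1.6, -1.6, 0, 0], "claw": [0.2, 0.2, 0.2, 0.2, 0.2, 0.2, 0.2, 0.2, 0.2, 0.2]}}

```text
time_s: 47.25
tcp_pos: [0.4103, -0.1069, 0.1343]
ee_rot: [[-0.051, 0.023, -0.998], [0.046, -0.999, -0.026], [-0.998, -0.047, 0.05]]
wrist_force: [0.5, -0.5, -0.8]
gripper_width: 0.361
```

```bash
python3 st.py wrist w16
python3 - <<'E'
from station import r,imaging
from h import *
plan(r.sense(),[.411,-.104,.05],-89.2,vmax=.018)
E
```

```text
47.25 [ 0.4103 -0.1069  0.1343] F [ 0.5 -0.5 -0.8] ax [-0.051   0.0459 -0.9976] yaw -88.66 g 0.361 [  5.4  10.7 -31.2  -3.7 -50.8  88.5]
5 from [ 0.4102 -0.1067  0.1342] -88.65
xyz [[0.0168, 0.0003, -0.001], [0.0168, 0.0003, -0.001], [0.0168, 0.0003, -0.001], [0.0168, 0.0003, -0.001], [0.0168, 0.0003, -0.001]]
tw [0.11, 0.11, 0.11, 0.11, 0.11]
```

View pics/w16.png

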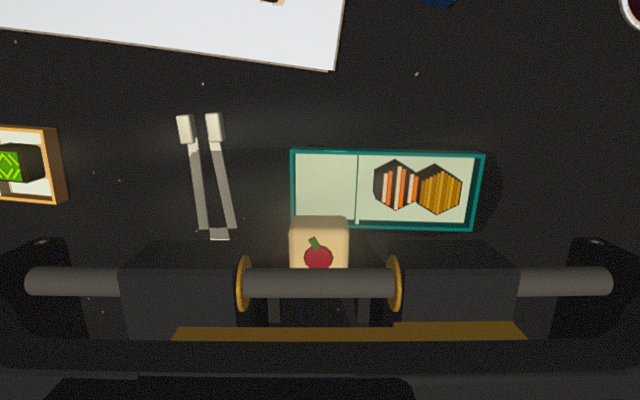

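Run:
```python
from station import imaging
from h import *
w=imaging.capture('wrist')
print(back([[290,150.5],[485,154],[473,231]],.015,w).round(4), back([[357,154],[357,222]],.013,w).round(4))
```

```text
[[ 0.444  -0.0765  0.015 ]
 [ 0.4467 -0.2342  0.015 ]
 [ 0.3789 -0.2364  0.015 ]] [[ 0.4425 -0.1315  0.013 ]
 [ 0.3822 -0.1352  0.013 ]]
```

Call:
{"api": "apply_moves", "payload": {"xyz": [[0.017, 0.001, -0.001], [0.017, 0.001, -0.001], [0.017, 0.001, -0.001], [0.017, 0, -0.001], [0.017, 0, -0.001], [0, 0, 0]], "twist": [0.1, 0.1, 0.1, 0.1, 0.1, 0], "claw": [0.2, 0.2, 0.2, 0.2, 0.2, 0.2]}}

```text
time_s: 47.95
tcp_pos: [0.4202, -0.1034, 0.0468]
ee_rot: [[-0.044, 0.019, -0.999], [0.045, -0.999, -0.021], [-0.998, -0.046, 0.043]]
wrist_force: [0.3, -0.0, 0.1]
gripper_width: 0.362
```

```bash
python3 st.py
```

```text
47.95 [ 0.4202 -0.1034  0.0468] F [ 0.3 -0.   0.1] ax [-0.0438  0.0454 -0.998 ] yaw -88.92 g 0.362 [  5.7  19.6 -35.6  -4.7 -37.1  89.2]
```

Call:
{"api": "apply_moves", "payload": {"xyz": [[0.003, 0.002, 0.005], [0.003, 0.001, 0.004], [0.004, 0, 0], [0.002, 0, 0]], "twist": [0, 0, 0, 0], "claw": [0.2, 0.2, 0.2, 0.2]}}

```text
time_s: 48.35
tcp_pos: [0.4128, -0.1057, 0.036]
ee_rot: [[-0.04, 0.021, -0.999], [0.045, -0.999, -0.022], [-0.998, -0.046, 0.039]]
wrist_force: [-0.6, -0.3, -0.4]
gripper_width: 0.362
```

Call:
{"api": "apply_moves", "payload": {"xyz": [[0.002, 0, 0]], "twist": [0], "claw": [0.2]}}

```text
time_s: 48.45
tcp_pos: [0.413, -0.1057, 0.0342]
ee_rot: [[-0.039, 0.021, -0.999], [0.045, -0.999, -0.022], [-0.998, -0.046, 0.038]]
wrist_force: [0.0, 0.1, -0.6]
gripper_width: 0.361
```

Call:
{"api": "apply_moves", "payload": {"xyz": [[0.0015, 0, 0]], "twist": [0], "claw": [0.2]}}

```text
time_s: 48.55
tcp_pos: [0.4132, -0.1056, 0.0328]
ee_rot: [[-0.038, 0.021, -0.999], [0.045, -0.999, -0.022], [-0.998, -0.046, 0.037]]
wrist_force: [0.9, -0.1, -0.0]
gripper_width: 0.362
```

Call:
{"api": "apply_moves", "payload": {"xyz": [[0.0015, 0, 0]], "twist": [0], "claw": [0.2]}}

```text
time_s: 48.65
tcp_pos: [0.4134, -0.1055, 0.0314]
ee_rot: [[-0.037, 0.021, -0.999], [0.045, -0.999, -0.022], [-0.998, -0.046, 0.036]]
wrist_force: [0.1, -0.3, 5.4]
gripper_width: 0.363
```

Call:
{"api": "apply_moves", "payload": {"xyz": [[0.001, 0, 0]], "twist": [0], "claw": [0.2]}}

```text
time_s: 48.75
tcp_pos: [0.4136, -0.1055, 0.0311]
ee_rot: [[-0.037, 0.022, -0.999], [0.045, -0.999, -0.023], [-0.998, -0.046, 0.036]]
wrist_force: [-3.2, 1.7, 13.7]
gripper_width: 0.361
```

Call:
{"api": "apply_moves", "payload": {"xyz": [[0, 0, 0], [0, 0, 0], [-0.01, 0, 0], [-0.03, 0, 0], [-0.04, 0, 0], [-0.04, 0, 0], [-0.04, 0, 0], [-0.03, 0, 0], [0, 0, 0]], "twist": [0, 0, 0, 0, 0, 0, 0, 0, 0], "claw": [0.45, 0.45, 0.45, 0.45, 0.45, 0.45, 0.45, 0.45, 0.45]}}

```text
time_s: 49.65
tcp_pos: [0.4205, -0.1152, 0.2322]
ee_rot: [[-0.036, 0.022, -0.999], [0.043, -0.999, -0.023], [-0.998, -0.044, 0.035]]
wrist_force: [-0.7, 0.1, -0.0]
gripper_width: 0.449
```

```bash
python3 st.py wrist w17
```

```text
49.65 [ 0.4205 -0.1152  0.2322] F [-0.7  0.1 -0. ] ax [-0.0365  0.0427 -0.9984] yaw -88.75 g 0.449 [  4.3   4.9 -22.2  -2.9 -64.8  88.3]
```

View pics/w17.png

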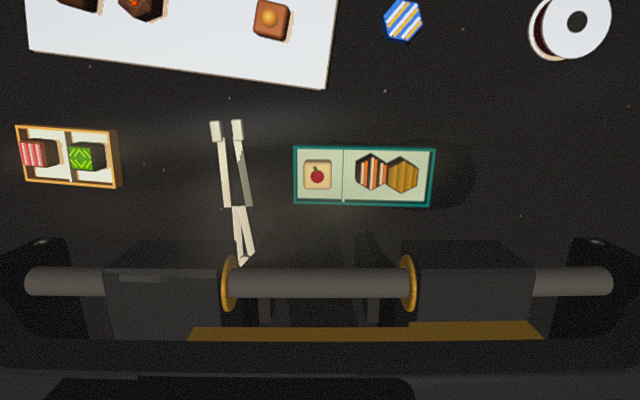

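Run:
```python
from station import r,imaging
from h import *
w=imaging.capture('wrist')
p=rect(w,.412,-.155,.026,half=.085,N=500);cv2.imwrite('pics/rb5.png',p[:,:,::-1])
F={}
for n,p in (('hex_gold',(.4165,-.199)),('hex_orange',(.419,-.1645)),('sq_white',(.413,-.1055)),('sq_green',(.427,.168)),('sq_pink',(.427,.2265))):
    uv=proj([*p,.026],w)[0]
    R=[q for q in imaging.regions_of(n,w) if np.hypot(*(np.array(q['centre'])-uv))<15]
    for q in R[:1]: f=fitmasks(n.split('_')[0],.023,[(q['mask'],w)],[*p,0],z=.003)[0];F[n]=f;print(n,f.round(4), orient(rect(w,*f[:2],.026),6 if 'hex' in n else 4))
print(np.hypot(*(F['hex_gold']-F['hex_orange'])[:2]))
c=imaging.capture('top');cv2.imwrite('pics/t9.png',c['pixels'][:,:,::-1])
```

```text
hex_gold [ 0.4169 -0.199   0.0276] (np.float32(-29.909698), np.float32(0.6684236))
hex_orange [ 0.4194 -0.1652  0.0032] (np.float32(-29.472618), np.float32(0.6597514))
sq_white [ 0.4143 -0.1046 -0.0105] (np.float32(1.0639075), np.float32(0.7745795))
sq_green [0.4273 0.1687 0.0328] (np.float32(-0.7840121), np.float32(0.65256345))
sq_pink [ 0.4302  0.2312 -0.0527] (np.float32(-3.0416074), np.float32(0.71625))
0.03389897838206977
```

View pics/rb5.png

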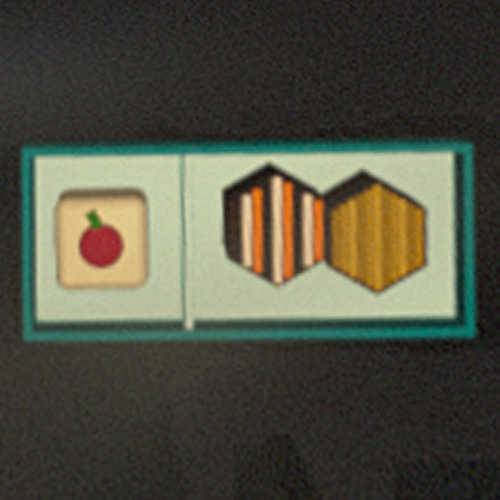

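View pics/t9.png

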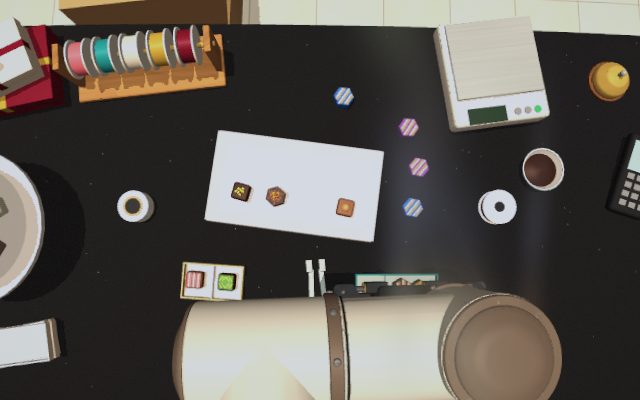

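Run:
```python
from station import r,job
print(r.sense()['time_s']); print(job.finish_job())
```

```text
50.05
the job is handed in; nothing more can be done
None
```

I packed both boxes and handed the job in at about 50 s of the 128 s limit.

- **Kraft box:** the green and pink-striped chocolates lie one in each compartment.
- **Teal box:** the white chocolate is in the small compartment. I set the gold and orange hexagons about 4 mm apart in the large one, then squeezed them together gently with the open jaws.
- **Set-down:** each chocolate was lowered until the wrist force showed it touching the box floor, then let go. The gripper was lifted well clear before I handed in.

**Last checks, all from camera fits good to about 2 mm:**
- **Hexagons:** their centres are about 34 mm apart, about 2.5 mm off square. Flats are parallel within about 0.5° by image edges; the rougher mask fit said about 1.4°. All of this is inside the limits.
- **Positions:** all five chocolates looked flat and inside the right compartments, with several mm to spare.
- **Other three chocolates:** in the last top picture they looked unmoved on the platter. I judged this by eye and did not measure it.

**What went off plan:**
- **Gripper tilt:** it drifted up to about 6° off vertical during the moves. I reduced it with up-and-down moves and judged it harmless to the placings.
- **Final view of the teal box:** the arm hid most of it from the top camera, so its check rests on the wrist camera.

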